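# Move the test link from the crane scale's safety hook to the load cell's snap hook

## Robot

A 6-joint arm with a two-finger parallel gripper is mounted at the origin on the work surface. World frame = base frame: x ahead of the robot, y to its left, z up, the work surface at z = 0. Lengths are in m, angles in rad, forces in N, time in s.
With the tool pointing down it reaches from about 0.25 to 0.85 m from the base axis. Payload 12.5 kg.
Tool frame: the origin (TCP) lies midway between the tips of the shut fingers; the grasp point (between the pads) lies 19 mm behind it (ctrl.grasp_offset is the distance from the TCP to the grasp point, in m); z points along the fingers, y is the line along which they close (so a half turn about z gives the same grasp; the last joint's range is limited). The gripper opens to 93 mm and grips with 3 to 60 N. Pads are 15 mm wide; open, the fingers measure 128 mm over their backs; the gripper's body (75 mm by 188 mm) begins 65 mm behind the grasp point.
Start: joints at [-1.349, 0.351, 1.652, -0, 1.139, -0.085], TCP at [0.166, -0.524, 0.19] pointing down, gripper open.
Joint ranges: [-2.75, 2.75], [-0.79, 2.1], [0.01, 2.65], [-1.57, 4.71], [0.07, 3.14], [-2.87, 2.87]. Speed limits (rad/s): [2.22, 2.22, 2.79, 3.14, 3.14, 3.14].

## Interface

Orientations are given as a 3x3 rotation matrix whose columns are the frame's x, y, z axes.
In Python, from workcell import observe, viewer, order, ctrl gives the robot as it stands.
- The arm moves only by the tool step_arm, never from a script. Its argument "deltas" is one flat list of numbers, 5 for each row, row after row: the gripper command: -1 is fully open, 1 is shut, values between are in proportion, then the shift along the tool's x, y, z in cm, then the turn about the tool's z in rad. A call has 1 to 10 rows; each row is the pose to reach, as a shift and turn from the pose commanded when the call began, along the tool's axes at that moment; what a row does not reach only later rows make up. A row lasts 1/10 s, in which the tool goes at most 50 mm and 8.59 degrees, less where a joint would pass 70% of its speed; a pose out of reach is approached as far as the arm can. A call with a gripper value outside its range is refused whole. The fingers move at their own pace and stop on an object; the grip force is fixed at half the most. Time passes only in rows, so rows that repeat a pose let the fingers close. It gives the time, the measured TCP pose, the force, the opening and the grip force at its end, in the units of the state.
- observe(): the state, without advancing time (a new reading comes with each control period).
- viewer.read_camera(name): name is "scene" or "side" or "wrist"; returns a dict with "img" (384x512x3 uint8, blue, green, red), "fov_y" (degrees; the focal length in pixels is half the picture's height over the tangent of half this angle, whatever the lens; pixels are square), "cx", "cy" (the principal point, pixels), "R" (3x3) and "t" (3): a world point X has camera coordinates R X + t; the wrist camera has in their place "tool_from_camera" (4x4, takes a point from camera to tool coordinates, whose origin is the TCP and whose axes are the flange's). Camera axes: x right, y down, z forward; pixel columns grow to the right and rows downward; lengths in m; the calibration is good to about 2 mm. A picture is of the moment at which its call begins: read the wrist's pose just before it. There is no depth.
- order.sign_off(): hands the job in; it is judged then, once.
The state is a dict: "t": time; "joint_positions": joint angles; "dq": joint speeds; "tau": joint torques, N m; "tcp_pos": TCP position; "orientation": TCP orientation; "contact_force": force on the tool from outside, world axes, zero at the start; "wrist_torque": the same for the moment, N m; "finger_gap": finger opening in m; "grasp_force": force on a finger pad.
Only numpy, scipy, OpenCV 4.12 (cv2) and the standard library are available. Lean on these libraries where they do the work, as an engineer would, in place of code of your own. Each camera call takes 0.05 s, during which the arm holds its last target. There are 200 camera calls.

## Task

The yellow test link still hangs on the red safety hook of the crane scale lying in its cradle. Take it off: press the hook's sprung keeper inward with the link itself and bring the link out past the hook's tip, so that the keeper springs shut behind it. Then push the link in through the sprung gate of the snap hook on the load-cell rig, let the gate snap shut, and leave the link hanging straight down, at rest, on the closed end (nose and bow) of the snap hook; do not drop it on the bench, and leave the multimeter, breadboard, green interface box and screwdriver where they lie.

Things in the scene. Friction and masses are not known exactly. Their poses are not given: they have to be found in the camera images.
- scale: Silver crane scale lying face up in a plywood cradle, fixed. Origin on the bench straight below the centre of its red hook's round bowl; x towards the hook's nose, y along the hook's shank to the housing, z up. Housing 150 wide, from y 118 to 248, up to 120 mm high; swivel nut, 34 across, at y 94 to 106. Under the hook, y below 120, all is free down to the bench.
- hook_bowl (a point): Centre of the bowl of the red hook. The hook lies level, mid-plane 85 mm and upper face 91.5 mm over the bench, 13 mm thick. Axes as scale. Bowl inner radius 26 mm; bar 22 mm wide on a centre line of radius 37 from the back (-37, 0) past (0, -37), narrowing to the nose. Shank of 20 mm diameter on the y axis from y 68 on, top at 95 mm.
- hook_nose (a point): Middle of the hook's nose, at (35, 0) mm from hook_bowl, at 85 mm; the bar is 13 mm wide here and runs along y. It tapers through (32, 14), 11 wide, and (29, 23), 9 wide, to its tip. Axes as scale.
- hook_tip (a point): Very tip of the hook's nose, 5 mm wide, at (27.6, 25.7) mm from hook_bowl, at 85 mm. The throat lies between tip and shank, closed by the keeper. Axes as scale.
- keeper (a joint): Sprung keeper: steel strip 4 mm thick, 12 high, 46 long, on a vertical pivot. 0 rad: shut, free end against the inside of the nose. Grows to 0.95 as the free end swings into the bowl (clockwise from above); cannot swing outward. Spring 0.025 N m at 0, 0.045 at 0.5 rad. A leg of the link in the bowl cannot open it; the link's other leg, brought over the tip, presses it in from outside.
- keeper_pivot (a point): Axis of the keeper's pivot at the hook's neck, at (3.9, 58.5) mm from hook_bowl, at 85 mm; axes as scale. The free end passes a leg of the link in the bowl if that leg's centre is more than 53 mm from here; that leg can then be drawn out between keeper and tip.
- keeper_tip (a point): Free end of the keeper, at mid-height; when shut at (23.4, 16.9) mm from hook_bowl. Its frame turns with the keeper and equals scale's when shut.
- link_mid (a point): Centre of the loose yellow test link, about 95 g: closed upright ring of 9 mm round bar, 80 high, 44 wide, opening 62 by 26 mm. Two straight legs at x = -17.5 and +17.5 mm (to 18.5 above and below the centre), round ends; y square to its plane, z up. It starts hanging on the nose near hook_nose, x within 0.4 rad of the scale's x, its -x leg in the bowl, +x leg outside.
- link_top (a point): Middle of the link's top bar (9 mm thick), 35.6 mm above link_mid: the place to grip it, across its thickness (along the link's y). While the link hangs, this bar lies on the hook's upper face (91.5 mm) or the snap hook's (90.5 mm), so fingertips must stay above that. Axes as link_mid.
- link: The same link; origin and axes as link_mid.
- rig: Load-cell pull rig, fixed: base plate, bracket, S-shaped load cell and a steel snap hook. Origin on the bench straight below the snap hook's centre; x towards its gate side, y from its closed end to the load cell, z up. Lock nut 24 across at y 64, load cell 52 wide from y 71, up to 97 mm high; bracket at y 145 to 157, up to 127 high. Under the snap hook, y below 50, all is free to the bench.
- snap_centre (a point): Centre of the level snap hook, 85 mm over the bench; axes as rig. 11 mm round bar, upper side at 90.5 mm. Centre line (x, y mm from here): spine x = -22, y 40 to -28; closed end a half circle of radius 22 about (0, -28), outermost at y -50; then the nose at x = 22 from y -28 to its end at -16.5. The gate closes the side x = 22 from there to its pivot.
- snap_nose (a point): On the centre line where the snap hook's nose meets its closed end, at (22, -28) mm from snap_centre, at 85 mm; a link hung here has one leg inside and one outside. Axes as rig.
- gate (a joint): Sprung gate: brass bar 9 mm thick, 44 long, on a vertical pivot at (22, 28) mm from snap_centre, reaching along -y to the nose. 0 rad: shut. Grows to 0.95 as its free end swings inward (-x, towards the spine); cannot swing outward. Spring 0.025 N m at 0, 0.053 at 0.7 rad: 0.6 to 1.3 N near the free end.
- gate_tip (a point): Free end of the gate, at 85 mm; when shut at (22, -16) mm from snap_centre. Its frame turns with the gate and equals rig's when shut.
- multimeter: Bystander: yellow handheld multimeter, 88 x 182 x 40 mm (x, y, z), dial to 53 mm, loose, face up; origin at the centre of its underside.
- breadboard: Bystander: white breadboard with chips, 56 x 166 x 18 mm, loose; origin at the centre of its underside.
- interface: Bystander: dark green interface box, 78 x 110 x 26 mm, loose; origin at the centre of its underside.
- driver: Bystander: screwdriver with a red handle, 170 mm long, lying along its x axis on the bench at the right of the work; origin under it.
Things that resemble listed ones, but are neither listed nor needed, are in the scene too. What is meant by the link is not white, and is the smaller of those in its own colour.

How it is judged:
By the outcome, as a careful person would: the job done as asked, in the order asked, and still so for the second after the job is handed in, with the robot touching nothing.
It also fails if it takes over 61 s, if anything falls off the work surface, if the arm or the gripper's body presses on something with over 40 N, if the wrist force passes 120 N, or if a joint passes its speed limit or range.

## Working session

There is one attempt and no reset: what is moved stays moved. The work goes in short steps, Python scripts to look and compute and a tool call to move; the robot and the scene stay as the last step left them, time stands still between calls to the robot, and variables do not carry over. Pictures are saved under pics/ and viewed, at most 10 in all, crops included, and the job is handed in when it is done.

Besides the shell and the picture viewer there is one more tool, called after "Emit:" as name(argument=value, ...), one argument or row to a line, values as JSON. step_arm: Moves the arm, as the interface text tells. Its arguments: {"type":"object","properties":{"deltas":{"type":"array","items":{"type":"number"}}},"required":["deltas"]}

```bash
mkdir -p pics
cat > h.py <<'E'
import numpy as np, cv2
from workcell import observe, viewer, order, ctrl
def cam(name,fn=None):
    s=observe(); c=viewer.read_camera(name); im=c["img"]
    f=im.shape[0]/2/np.tan(np.radians(c["fov_y"])/2)
    K=np.array([[f,0,c["cx"]],[0,f,c["cy"]],[0,0,1]])
    if name=="wrist":
        T=np.array(c["tool_from_camera"]);W=np.eye(4);W[:3,:3]=s["orientation"];W[:3,3]=s["tcp_pos"]
        M=np.linalg.inv(W@T);R,t=M[:3,:3],M[:3,3]
    else: R,t=np.array(c["R"]),np.array(c["t"])
    if fn: cv2.imwrite("pics/"+fn,im); np.savez("pics/"+fn+".npz",K=K,R=R,t=t)
    return im,K,R,t
def atz(C,px,z):
    K,R,t=C; d=R.T@np.linalg.inv(K)@np.array([*px,1.]); o=-R.T@t
    return o+d*(z-o[2])/d[2]
def proj(C,X):
    K,R,t=C; p=K@(R@np.asarray(X,float)+t); return p[:2]/p[2]
def load(fn):
    d=np.load("pics/"+fn+".npz"); return d["K"],d["R"],d["t"]
def tri(obs):
    A=[];b=[]
    for C,px in obs:
        K,R,t=C;d=R.T@np.linalg.inv(K)@np.array([*px,1.]);d/=np.linalg.norm(d);P=np.eye(3)-np.outer(d,d);A.append(P);b.append(P@(-R.T@t))
    return np.linalg.solve(sum(A),sum(b))
E
python3 - <<'E'
from h import *
a=cam("scene","scene.png")[0];b=cam("side","side.png")[0];c=cam("wrist","w0.png")[0]
cv2.imwrite("pics/all.png",cv2.resize(np.vstack([np.hstack([a,b]),np.hstack([c,c*0])]),(800,600)))
s=observe();print(s["t"],s["tcp_pos"],s["orientation"],ctrl.grasp_offset)
for n in("scene.png","side.png","w0.png"):
    K,R,t=load(n);print(n,-R.T@t,R[2],K[0,0])
E
```

```text
0.15 [ 0.1660705  -0.52404448  0.1893344 ] [[ 9.53312657e-01  3.01985012e-01 -1.73552554e-04]
 [ 3.01985048e-01 -9.53312281e-01  8.52082666e-04]
 [ 9.18664131e-05 -8.64711467e-04 -9.99999622e-01]] 0.0188
scene.png [1.18690072 0.69204234 1.11542828] [-0.40506247 -0.53990456 -0.73785328] 476.6468473977677
side.png [0.30370624 0.68279812 0.74546147] [ 0.30628832 -0.7192733  -0.62356507] 424.4248390311656
w0.png [ 0.23334833 -0.50227789  0.38369609] [-0.24491944 -0.07627782 -0.96653824] 333.4746603191981
```

View pics/all.png

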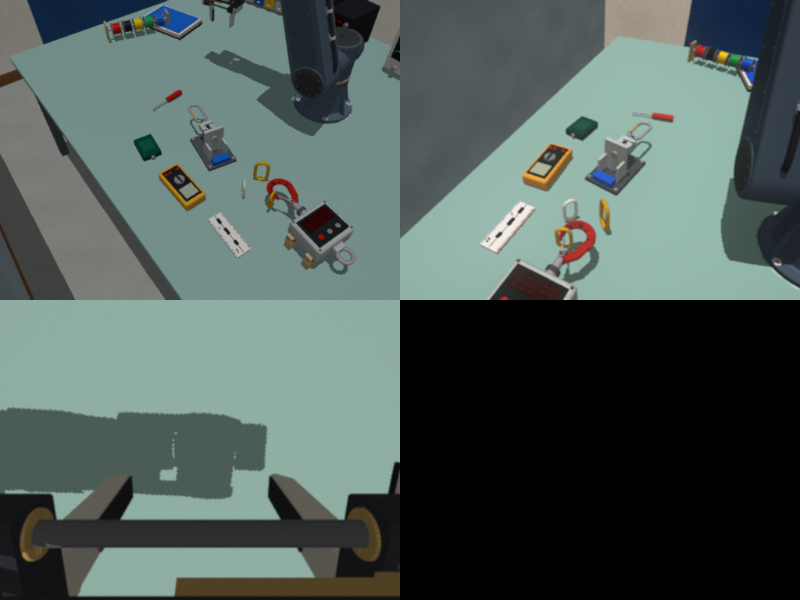

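The montage shows the scale with its red hook, with a yellow link on the nose in scene (350,258) full-res. A second yellow link stands free at scene (335,218) and a white one at (312,240). The rig is at scene (270,185). Next I'll enlarge both views to confirm which link is meant.

Run:
```python
import cv2,numpy as np
a=cv2.imread("pics/scene.png")[195:295,300:400];b=cv2.imread("pics/side.png")[245:345,190:290]
c=cv2.imread("pics/scene.png")[125:225,225:325];d=cv2.imread("pics/side.png")[145:245,240:340]
f=lambda x:cv2.resize(x,None,fx=4,fy=3,interpolation=cv2.INTER_CUBIC)
cv2.imwrite("pics/crop1.png",np.vstack([np.hstack([f(a),f(b)]),np.hstack([f(c),f(d)])]))
```

```text
(no output)
```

View pics/crop1.png

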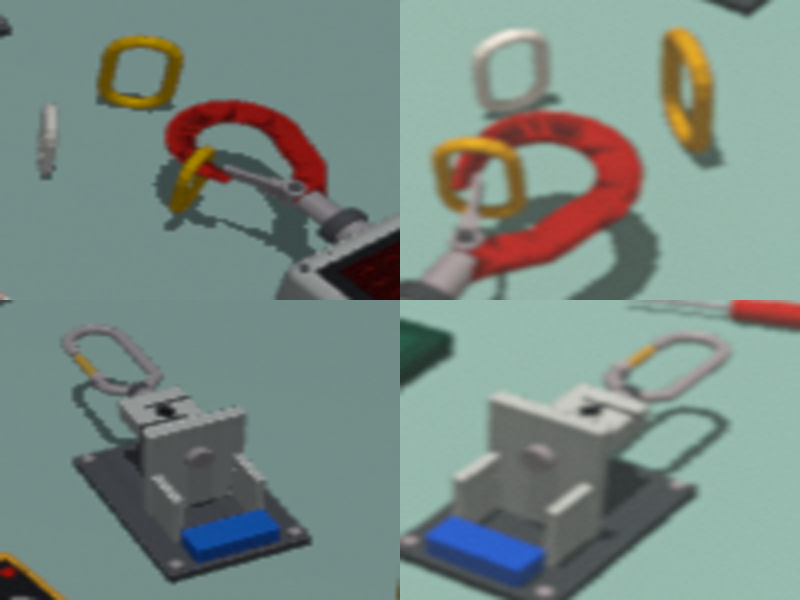

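The candidates are:
- The yellow link on the red hook, scene (348,255), side (210,305).
- The free yellow link, scene (335,219), which is larger.
- The white link, scene (312,240).

The one meant is the link on the hook's nose: it is yellow, the smaller of the two yellow ones, and hangs on the hook.

Run:
```python
from h import *
A=load("scene.png");B=load("side.png")
s=lambda u,v:(300+u/4,195+v/3); d=lambda u,v:(190+(u-400)/4,245+v/3)
s2=lambda u,v:(225+u/4,125+(v-300)/3); d2=lambda u,v:(240+(u-400)/4,145+(v-300)/3)
for n,p,q in [("pivot",s(295,188),d(465,237)),("linktop",s(205,152),d(480,142)),("linkbot",s(180,207),d(478,215)),
 ("cellbolt",s2(165,411),d2(592,411)),("gate_pivotend",s2(97,384),d2(626,362)),("gate_nose",s2(76,357),d2(653,347))]:
    print(n,tri([(A,p),(B,q)]).round(4),"sc z85",atz(A,p,.085).round(4),"sd",atz(B,q,.085).round(4))
print("red outer", [atz(A,s(*p),.085).round(3) for p in [(167,135),(240,100),(325,165)]],[atz(B,d(*p),.085).round(3) for p in [(550,112),(640,170)]])
```

```text
pivot [0.5476 0.3172 0.0928] sc z85 [0.5432 0.3155 0.085 ] sd [0.5505 0.3116 0.085 ]
linktop [0.5707 0.2585 0.0995] sc z85 [0.5625 0.2535 0.085 ] sd [0.5767 0.2478 0.085 ]
linkbot [0.5776 0.2572 0.0178] sc z85 [0.6151 0.2844 0.085 ] sd [0.5523 0.2958 0.085 ]
cellbolt [ 0.5529 -0.1232  0.0938] sc z85 [ 0.5482 -0.129   0.085 ] sd [ 0.5562 -0.1356  0.085 ]
gate_pivotend [ 0.56   -0.2024  0.084 ] sc z85 [ 0.5658 -0.193   0.085 ] sd [ 0.5594 -0.212   0.085 ]
gate_nose [ 0.5512 -0.2417  0.0824] sc z85 [ 0.5544 -0.2366  0.085 ] sd [ 0.5502 -0.2415  0.085 ]
red outer [array([0.569, 0.225, 0.085]), array([0.503, 0.227, 0.085]), array([0.51 , 0.311, 0.085])] [array([0.557, 0.213, 0.085]), array([0.498, 0.237, 0.085])]
```

Run:
```python
from h import *
C=load("w0.png");s=observe();p=s["tcp_pos"];R=s["orientation"]
for dz in(.105,.165):
  for px in [(256,60),(256,120),(256,180),(40,120),(470,120)]:
    X=atz(C,px,p[2]-dz);print(dz,px,(R.T@(X-p)).round(3))
for X in [(0.55,.26,.25),(.55,-.23,.25)]: print((100*R.T@(np.array(X)-p)).round(1))
```

```text
0.105 (256, 60) [ 0.104 -0.001  0.105]
0.105 (256, 120) [ 0.055 -0.001  0.105]
0.105 (256, 180) [ 0.001 -0.001  0.105]
0.105 (40, 120) [ 0.055 -0.191  0.105]
0.105 (470, 120) [0.055 0.187 0.105]
0.165 (256, 60) [ 0.111 -0.001  0.165]
0.165 (256, 120) [ 0.052 -0.001  0.165]
0.165 (256, 180) [-0.013 -0.001  0.165]
0.165 (40, 120) [ 0.052 -0.229  0.165]
0.165 (470, 120) [0.052 0.225 0.165]
[ 60.3 -63.2  -6. ]
[ 45.5 -16.4  -6. ]
```

Emit:
step_arm(
  deltas=[-1,20,-8.5,-2.5,0,-1,40,-17,-5,0,-1,40,-17,-5,0,-1,40,-17,-5,0,-1,40,-17,-5,0,-1,40,-17,-5,0,-1,40,-17,-5,0,-1,40,-17,-5,0,-1,40,-17,-5,0,-1,40,-17,-5,0],
)

```text
t: 1.15
tcp_pos: [0.4987, -0.2386, 0.2399]
orientation: [[0.952, 0.306, 0.001], [0.306, -0.952, 0.0], [0.001, -0.0, -1.0]]
contact_force: [-0.3, 0.4, -0.9]
finger_gap: 0.093
grasp_force: 0.0
```

Run:
```python
from h import *
im=cam("wrist","w1.png")[0]
s=observe();p=s["tcp_pos"];R=s["orientation"];print(s["t"],p,s["joint_positions"])
print((100*R.T@(np.array([.5,.25,.25])-p)).round(1))
```

```text
1.2 [ 0.49713908 -0.24004723  0.23953243] [-5.34168502e-01  3.07949866e-01  1.58467302e+00 -2.01060851e-06
  1.24914936e+00  7.26712536e-01]
[ 15.2 -46.6  -1. ]
```

Emit:
step_arm(
  deltas=[-1,7.5,-23,-1,0,-1,15,-46.5,-1,0,-1,15,-46.5,-1,0,-1,15,-46.5,-1,0,-1,15,-46.5,-1,0,-1,15,-46.5,-1,0,-1,15,-46.5,-1,0,-1,15,-46.5,-1,0,-1,15,-46.5,-1,0,-1,15,-46.5,-1,0],
)

```text
t: 2.2
tcp_pos: [0.4983, 0.2485, 0.2496]
orientation: [[0.953, 0.302, -0.0], [0.302, -0.953, -0.0], [-0.0, 0.0, -1.0]]
contact_force: [0.3, -0.0, -0.2]
finger_gap: 0.093
grasp_force: 0.0
```

Run:
```python
from h import *
im=cam("wrist","w2.png")[0]
s=observe();print(s["t"],s["tcp_pos"],s["joint_positions"],s["dq"].max() if hasattr(s["dq"],"max") else "")
a=cv2.imread("pics/w1.png")
f=lambda x:cv2.resize(x[0:230,106:406],(800,613))[:600]
cv2.imwrite("pics/w1b.png",f(a));cv2.imwrite("pics/w2b.png",f(im))
```

```text
2.25 [0.49807168 0.25243241 0.2494644 ] [3.84874388e-01 3.11686267e-01 1.55502417e+00 1.59827507e-03
 1.27465645e+00 1.64670048e+00] 0.04490636626292449
```

View pics/w1b.png

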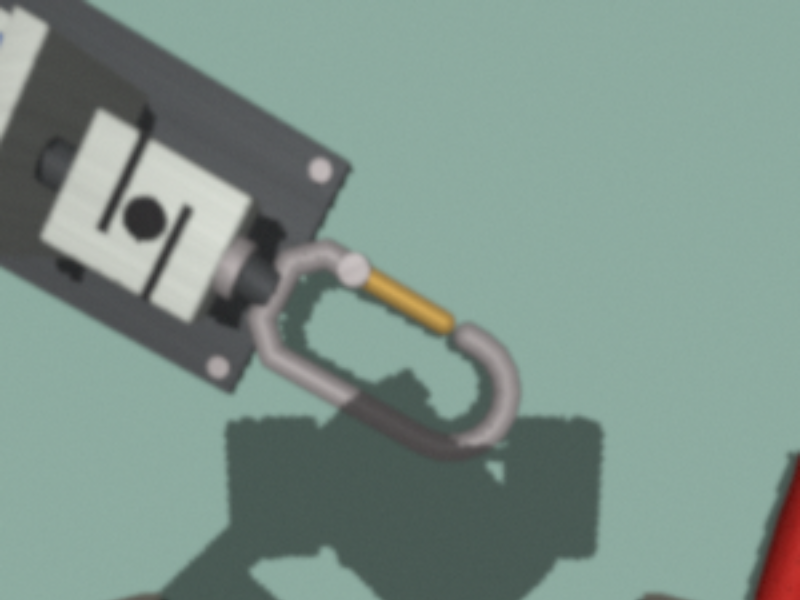

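View pics/w2b.png

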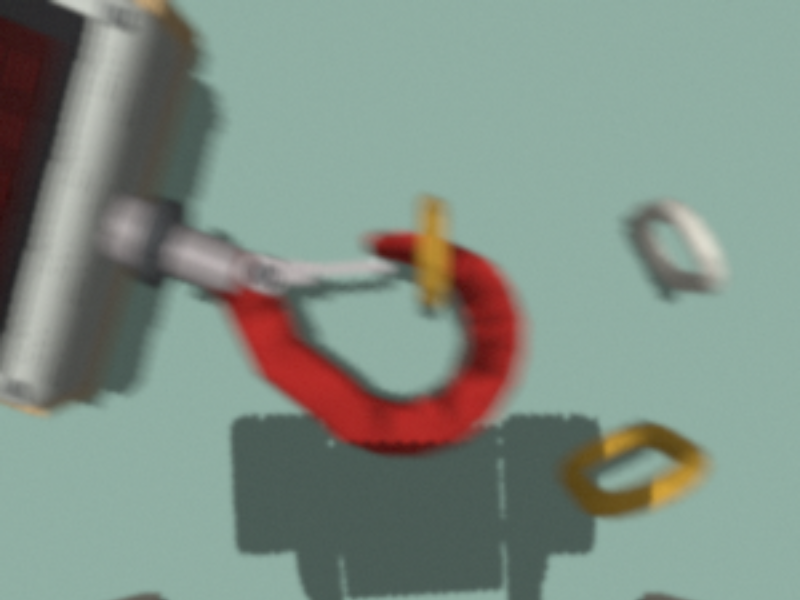

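w1 shows the snap hook: gate pivot at crop (352,268), gate tip at (451,325). w2 shows the hook tip at (370,243), keeper pivot at (265,272) and the link edge-on from (431,200) to (433,310). The arm was still settling, so I'll retake w2 at rest and fit from that.

```bash
cat >> h.py <<'E'
from scipy.optimize import least_squares
def fit(obs,x0,z=.085):
    # obs: (C,px,local xy[,z]); pose x,y,yaw
    def r(q):
        c,s=np.cos(q[2]),np.sin(q[2]);o=[]
        for C,px,l in obs: o+=list(proj(C,[q[0]+c*l[0]-s*l[1],q[1]+s*l[0]+c*l[1],l[2] if len(l)>2 else z])-px)
        return o
    k=least_squares(r,x0);return k.x,np.array(k.fun).reshape(-1,2).round(1)
def w(q,l): 
    c,s=np.cos(q[2]),np.sin(q[2]);return np.array([q[0]+c*l[0]-s*l[1],q[1]+s*l[0]+c*l[1]])
E
python3 - <<'E'
from h import *
im,K,R,t=cam("wrist","w3.png");s=observe();print(s["t"],s["tcp_pos"])
u=lambda a,b:np.array([106+a/2.667,b/2.667])
C=load("w1.png")
q,e=fit([(C,u(352,268),(.022,.028)),(C,u(451,325),(.022,-.016)),(C,u(270,352),(-.022,.040)),(C,u(330,388),(-.022,.014,.085))][:3],[.54,-.22,0]);print("rig",q.round(4),e.tolist())
C=load("w2.png")
q,e=fit([(C,u(265,272),(.0039,.0585)),(C,u(372,243),(.0276,.0257))],[.535,.25,0]);print("scale",q.round(4),e.tolist())
print(atz(C,u(431,200),.091),atz(C,u(433,310),.091),atz(C,u(432,200),.096),atz(C,u(434,295),.096))
cv2.imwrite("pics/w3b.png",cv2.resize(im[60:180,180:340],(800,600),interpolation=cv2.INTER_CUBIC))
E
```

```text
2.3 [0.49822657 0.24966625 0.24925823]
rig [ 0.5341 -0.2212 -0.2103] [[-0.1, -0.4], [0.2, 0.2], [-0.1, 0.2]]
scale [ 0.5419  0.2614 -0.0656] [[1.3, -0.4], [-1.3, 0.3]]
[0.59322542 0.26721416 0.091     ] [0.55499982 0.25393703 0.091     ] [0.59294603 0.2669063  0.096     ] [0.56057223 0.25554133 0.096     ]
```

View pics/w3b.png

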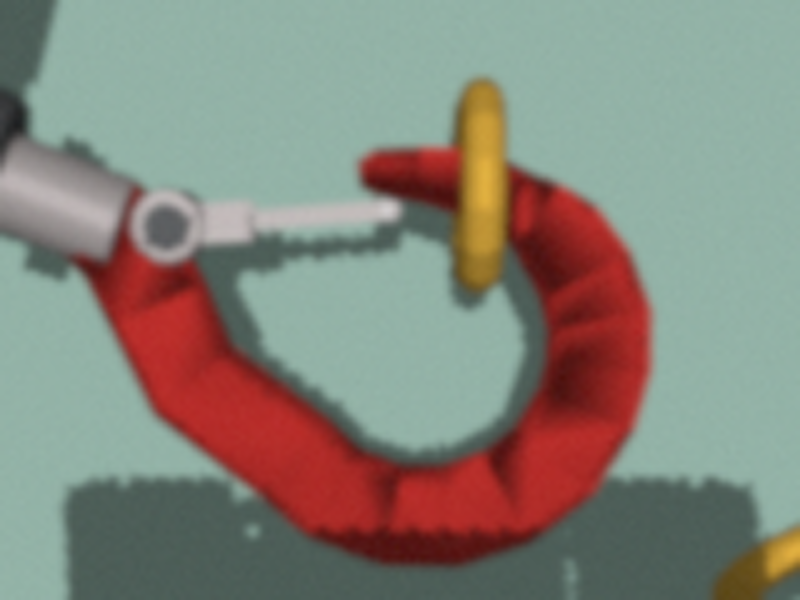

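The retaken view is sharp. In its crop the hook tip is at (363,170), the keeper tip at (398,210) and the pivot at (166,226). The link's top bar runs from (483,80) to (480,288), centred near (482,184).

Run:
```python
from h import *
u=lambda a,b:np.array([180+a/5,60+b/5])
C=load("w3.png");print("cam",-C[1].T@C[2])
q,e=fit([(C,u(166,226),(.0039,.0585,.092)),(C,u(363,170),(.0276,.0257,.089)),(C,u(398,210),(.0234,.0169,.090)),(C,u(117,222),(0,.068,.095))],[.535,.25,0]);print("scale",q.round(4),e.tolist())
L=atz(C,u(482,184),.098);a=atz(C,u(483,80),.085);b=atz(C,u(480,288),.085)
print("link",L,a,b,(a+b)/2,np.arctan2(*(a-b)[[1,0]]))
c,s_=np.cos(q[2]),np.sin(q[2]);d=((a+b)/2)[:2]-q[:2];print("local",c*d[0]+s_*d[1],-s_*d[0]+c*d[1])
s=observe();R=s["orientation"];print("tool yaw",np.arctan2(R[1,0],R[0,0]))
# height check with side views
for n,px in(("scene.png",(351.25,245.7)),("side.png",(210,292.3))): print(n,proj(load(n),[L[0],L[1],.1]),px)
S=load("scene.png");D=load("side.png")
print(tri([(C,u(482,184)),(S,(351.25,245.7)),(D,(210,292.3))]))
```

```text
cam [0.56535644 0.2741579  0.44390229]
scale [ 0.5411  0.2567 -0.0688] [[0.8, -0.6], [-0.2, 0.5], [-0.7, -0.3], [0.1, 0.3]]
link [0.57543959 0.25680307 0.098     ] [0.59527665 0.26246463 0.085     ] [0.55568736 0.24983998 0.085     ] [0.57548201 0.2561523  0.085     ] 0.30869623061292717
local 0.03435407160817157 0.001767220770481586
tool yaw 0.30953017323492094
scene.png [349.33835103 245.65123866] (351.25, 245.7)
side.png [207.87250443 291.12348265] (210, 292.3)
[0.57250462 0.25785781 0.09932459]
```

Emit:
step_arm(
  deltas=[0.2,5,1,5,0,0.2,7.6,1.7,9,0,0.2,7.6,1.7,12,0,0.2,7.6,1.7,12,0,0.2,7.6,1.7,12,0,0.2,7.6,1.7,12,0],
)

```text
t: 2.9
tcp_pos: [0.5769, 0.2536, 0.1325]
orientation: [[0.953, 0.302, 0.003], [0.302, -0.953, 0.001], [0.003, -0.0, -1.0]]
contact_force: [0.7, 0.3, 0.7]
finger_gap: 0.0498
grasp_force: 0.0
```

Run:
```python
from h import *
im,K,R,t=cam("wrist","w4.png");s=observe();print(s["t"],s["tcp_pos"],s["finger_gap"])
cv2.imwrite("pics/w4b.png",cv2.resize(im[100:330,100:407],(800,600),interpolation=cv2.INTER_CUBIC))
```

```text
2.95 [0.57697966 0.25388148 0.13264195] 0.045377779943308494
```

View pics/w4b.png

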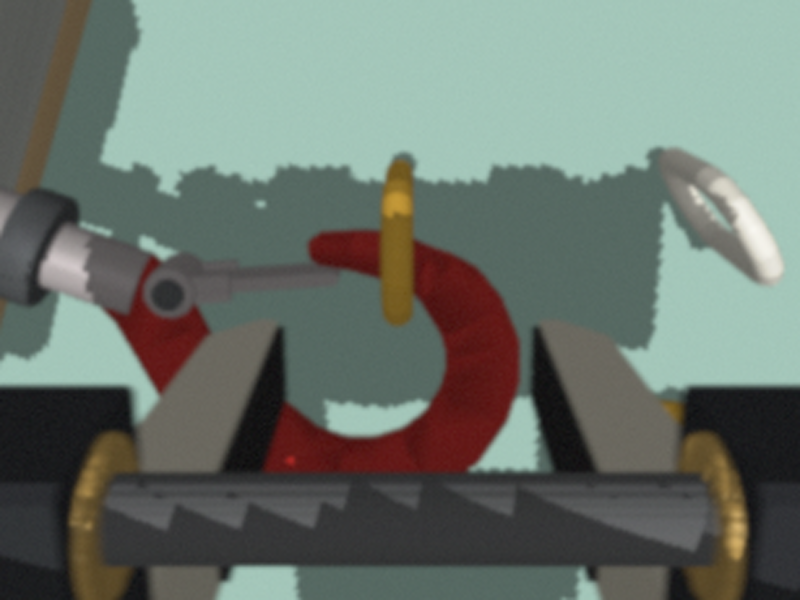

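The link lies between the fingers, about 3 mm off the midline while the arm settles. Lowering.

Emit:
step_arm(
  deltas=[0.3,0,0,2,0,0.3,0,0,3.5,0,0.3,0,0,3.5,0,0.3,0,0,3.5,0,0.3,0,0,3.5,0],
)

```text
t: 3.45
tcp_pos: [0.5767, 0.2541, 0.0958]
orientation: [[0.953, 0.302, 0.001], [0.302, -0.953, 0.0], [0.001, -0.0, -1.0]]
contact_force: [-0.2, 0.3, -1.0]
finger_gap: 0.0332
grasp_force: 0.0
```

Emit:
step_arm(
  deltas=[0.3,-0.1,-0.2,0.2,0,0.3,-0.1,-0.2,0.2,0,1,-0.1,-0.2,0.2,0,1,-0.1,-0.2,0.2,0,1,-0.1,-0.2,0.2,0,1,-0.1,-0.2,0.2,0,1,-0.1,-0.2,0.2,0,1,-0.1,-0.2,0.2,0],
)

```text
t: 4.25
tcp_pos: [0.5747, 0.2555, 0.0927]
orientation: [[0.953, 0.302, -0.0], [0.302, -0.953, -0.0], [-0.0, -0.0, -1.0]]
contact_force: [0.4, 1.1, 0.6]
finger_gap: 0.0008
grasp_force: 0.0
```

Run:
```python
from h import *
a,*A=cam("scene","s5.png");b,*B=cam("side","d5.png");s=observe();print(s["t"],s["tcp_pos"],s["finger_gap"],s["grasp_force"],s["contact_force"])
f=lambda x:cv2.resize(x,(400,400),interpolation=cv2.INTER_CUBIC)
cv2.imwrite("pics/g5.png",np.hstack([f(a[205:285,310:390]),f(b[255:335,180:260])]))
```

```text
4.35 [0.57469627 0.25550112 0.09271891] 0.0005826930514482235 0.0 [ 0.10972856 -0.60588778  0.86498671]
```

View pics/g5.png

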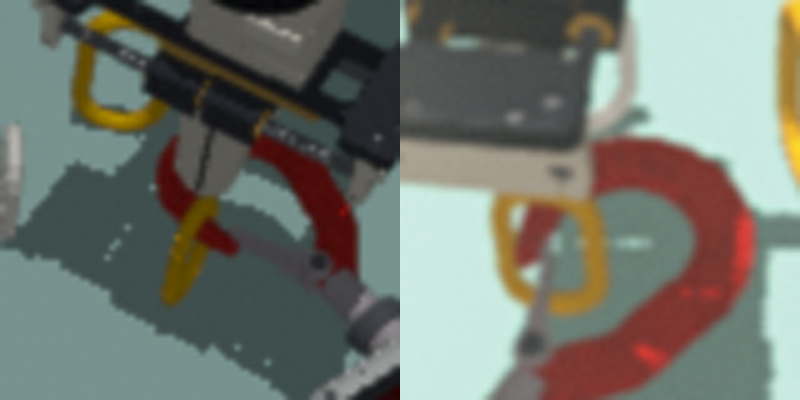

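Run:
```python
from h import *
S=load("s5.png");D=load("d5.png");s=observe();p=s["tcp_pos"]
for X in [p,p+[0,0,.01],p+[.01,0,0],p+[0,.01,0]]: print(((proj(S,X)-[310,205])*5).round(0),((proj(D,X)-[180,255])*5).round(0))
# bottom & top of link tri
s_=lambda a,b:np.array([310+a/5,205+b/5]);d=lambda a,b:np.array([180+a/5,255+b/5])
print(tri([(S,s_(168,302)),(D,d(550,312)-[80,0])]), tri([(S,s_(205,203)),(D,d(553-400,200))]))
```

```text
[194. 209.] [144. 191.]
[197. 198.] [142. 174.]
[180. 219.] [120. 182.]
[208. 222.] [131. 211.]
[0.57895617 0.25422329 0.00965081] [0.56895334 0.25786163 0.09437352]
```

The fingers shut on nothing, so the link must have stayed to one side. I'll raise straight up, still shut, and look again.

Emit:
step_arm(
  deltas=[1,0,0,-1.5,0,1,0,0,-3,0,1,-3,0,-6,0,1,-6,0,-9,0,0,-6,0,-9,0,0,-6,0,-9,0,0,-6,0,-9,0,0,-6,0,-9,0,0,-6,0,-9,0],
)

```text
t: 5.25
tcp_pos: [0.5176, 0.2373, 0.1819]
orientation: [[0.953, 0.302, -0.001], [0.302, -0.953, -0.0], [-0.001, 0.0, -1.0]]
contact_force: [0.4, 0.4, 0.0]
finger_gap: 0.036
grasp_force: 0.0
```

Run:
```python
from h import *
cam("wrist");im,K,R,t=cam("wrist","w6.png");a,*A=cam("scene","s6.png");b,*B=cam("side","d6.png");s=observe();print(s["t"],s["tcp_pos"],s["finger_gap"])
f=lambda x:cv2.resize(x,(400,300),interpolation=cv2.INTER_CUBIC)
c=cv2.resize(im[40:160,180:340],(400,300),interpolation=cv2.INTER_CUBIC)
cv2.imwrite("pics/g6.png",np.vstack([np.hstack([f(a[205:285,310:390]),f(b[255:335,180:260])]),np.hstack([c,cv2.resize(im,(400,300))])]))
```

```text
5.45 [0.51752625 0.23738379 0.1823816 ] 0.04597077666175929
```

View pics/g6.png

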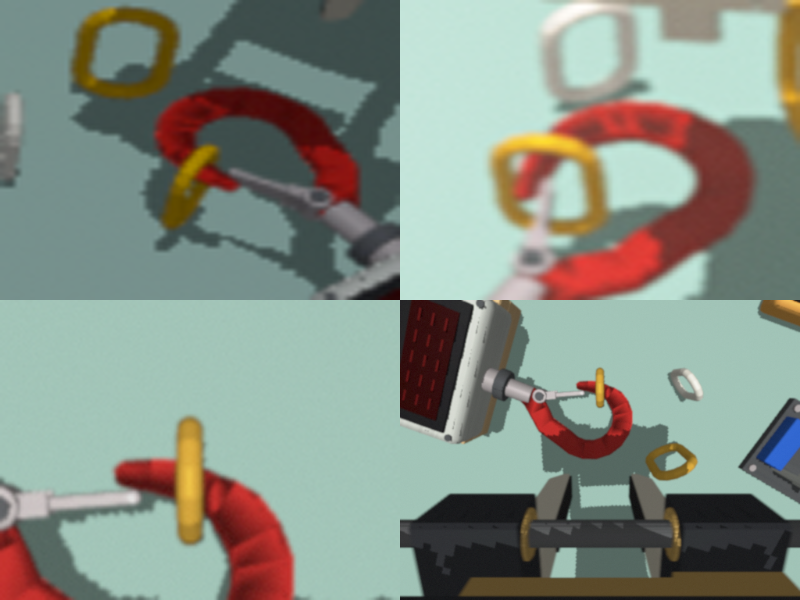

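Run:
```python
from h import *
W3=load("w3.png");W6=load("w6.png");S=load("s6.png");D=load("d6.png")
e3=[np.array([180+a/5,60+b/5]) for a,b in((483,80),(482,184),(480,288))]
e6=[np.array([180+.4*a,40+.4*b]) for a,b in((190,118),(190,180),(190,243))]
for a,b in zip(e3,e6): print(tri([(W3,a),(W6,b)]).round(4))
print("pivot",tri([(W3,np.array([180+166/5,60+226/5])),(W6,np.array([180+.4*5,40+.4*208]))]),"tip",tri([(W3,np.array([180+363/5,60+34])),(W6,np.array([180+.4*117,40+.4*172]))]))
print("sc/sd",tri([(S,(351.4,245.2)),(D,(210,292.3))]))
print(atz(W6,e6[1],.098),atz(W6,e6[1],.085))
# yellow blob in the wrist image
for n in("w3.png","w6.png"):
    im=cv2.imread("pics/"+n);h=cv2.cvtColor(im,cv2.COLOR_BGR2HSV);m=cv2.inRange(h,(18,130,60),(32,255,255))
    k,l,st,c=cv2.connectedComponentsWithStats(m)
    print(n,[(st[i].tolist(),c[i].round(1).tolist()) for i in range(1,k) if st[i][4]>80])
```

```text
[0.5953 0.2627 0.087 ]
[0.576  0.2565 0.0853]
[0.5558 0.2501 0.0854]
pivot [0.54678606 0.31747405 0.07157102] tip [0.57118349 0.28070503 0.08832342]
sc/sd [0.57029519 0.25866756 0.10059043]
[0.57661522 0.25689019 0.098     ] [0.57622222 0.25677539 0.085     ]
w3.png [([469, 0, 43, 21, 167], [486.9, 9.6]), ([448, 7, 40, 23, 280], [467.1, 17.9]), ([487, 22, 25, 18, 170], [498.9, 30.2]), ([271, 77, 10, 41, 341], [275.8, 97.4]), ([323, 162, 55, 34, 902], [350.0, 178.6]), ([25, 266, 44, 68, 1281], [41.9, 299.9]), ([445, 266, 43, 68, 1303], [470.6, 300.1]), ([225, 348, 287, 31, 6586], [375.0, 366.6])]
w6.png [([486, 0, 26, 12, 174], [500.1, 4.5]), ([462, 3, 50, 30, 464], [486.0, 16.7]), ([250, 88, 12, 49, 454], [255.4, 112.0]), ([315, 184, 65, 46, 1388], [346.6, 207.3]), ([155, 266, 19, 68, 622], [162.5, 300.3]), ([339, 266, 19, 24, 256], [347.9, 277.3]), ([341, 302, 18, 32, 316], [350.8, 319.8]), ([78, 348, 434, 31, 10453], [306.7, 365.6])]
```

Run:
```python
from h import *
def asc(n,x0,x1,y0,y1):
    im=cv2.imread("pics/"+n);h=cv2.cvtColor(im,cv2.COLOR_BGR2HSV)
    print(n,x0,y0)
    for y in range(y0,y1): print(y,"".join("Y" if 16<H<34 and S>120 else "R" if (H<8 or H>172) and S>120 else "b" if V<70 else "g" if S<60 else "." for H,S,V in h[y,x0:x1].astype(int)))
asc("s5.png",336,366,230,268);asc("d5.png",192,226,278,320);asc("d6.png",192,226,278,320)
```

```text
s5.png 336 230
230 YYY.gggggggggggbbbbbbbbbbYgbbb
231 gggggggggggggggbbbbbbbbbbYbbgg
232 gggggggg..gggggbbgggbbbbb.RRbb
233 gggggggbR.gggggbggggggbbRRRRRR
234 gggggggRR.gggggbggggggggRRRRRR
235 gggggg.RR.ggggbbggggggggRRRRRR
236 gggggbRRRgggggbbgggggggg.RRRRR
237 gggggbRRRgggggbbggggggggggbbRR
238 ggggg.RRRgggggbgggggggggggggbR
239 ggggg.RRR.ggggbggggggggggggggb
240 gggggRRRRRgggbbggggggggggggggg
241 gggggRRRRR.ggbbggggggggggggggg
242 ggggg.RRRRR.gbgggggggggggggggg
243 gggggbRRRRRRRbgggggggggggggggg
244 gggggbRRRRRRR.YYY.gggggggggggg
245 ggggggRRRRRR.YYYYYgggggggggggg
246 ggggggbRRRRRYYYYYYgggggggggggg
247 gggggggbRRR.YYYYYYgggggggggggg
248 gggggggg.R.YYYYYYggggggggggggg
249 ggggggggg.YYYY.RRbgggggggggggg
250 ggggggggggYYYYRRRRbggggggggggg
251 gggggggggYYYY.RRRRRbbbgggggggg
252 gggggggggYYYY.RRRRRRbbbbgggggg
253 gggggggggYYYYY.RRRRRRbbbbbgggg
254 ggggggggYYYYYYY.RRRRRRbbbbbbbg
255 ggggggggYYYYYYYYgb.RR.gggbbbbb
256 ggggggggYYYYYYY.gggbbgggggggbb
257 ggggggg.YYYYYYYggggggggggggggg
258 gggggggYYYYYYY.ggggggggggggggg
259 gggggggYYYYYYYgggggggggggggggg
260 gggggggYYYYYY.gggggggggggggggg

[... 2850 characters left out ...]
02 ggggggg.YYY.RRRR.ggggggggYYY.ggggg
303 ggggggg.YY.RRRR..ggggggggYYY.ggggg
304 ggggggg.YY.RRRR.ggggggggg.YY.ggggg
305 ggggggg.YY.RRRR.ggggggggg.YY.ggggg
306 ggggggg.YY.RRRR.ggggggggg.YY.ggggg
307 ggggggg.YY..RR.gggggggggg.YY.ggggg
308 ggggggggYYY..gggggggggggg.YY.ggggg
309 gggggggg.YY.ggggggggggggg.YYYggggg
310 gggggggg.YYYggggggggggggg.YYYggggg
311 gggggggggYYY.gggggggggggg.YYY.gggg
312 ggggggggg.YYY..gggggggggg.YYY.gggg
313 ggggggggggYYYY.gggggggg..YYYY.gggg
314 ggggggggggg.YY.ggg.YYYYYYYYY.ggggg
315 gggggggggggg...gggYYYYYYYYY..ggggg
316 gggggggggggggggggg.YYYYYYY.ggggggg
317 ggggggggggggggggggg.......ggggggg.
318 gggggggggggggggggggggggggggggggggR
319 ggggggggggggggggggggggggggggggggRR
```

```bash
cat >> h.py <<'E'
def asc(n,x0,x1,y0,y1):
    im=cv2.imread("pics/"+n);h=cv2.cvtColor(im,cv2.COLOR_BGR2HSV)
    print(n,x0,y0)
    for y in range(y0,y1): print(y,"".join("Y" if 16<H<34 and S>120 else "R" if (H<8 or H>172) and S>120 else "b" if V<70 else "." if 70<H<95 and S>35 else "g" if S<60 else "o" for H,S,V in h[y,x0:x1].astype(int)))
E
python3 - <<'E'
from h import *
s=observe();p=s["tcp_pos"];R=s["orientation"]
for n in("s6.png","d6.png","w6.png"):
    C=load(n);P=[proj(C,p+R@[0,y,0]).round(1).tolist() for y in(-.023,.023,-.04,.04)];print(n,P)
a=[int(v) for v in proj(load("s6.png"),p+R@[0,-.023,0])]
asc("s6.png",a[0]-18,a[0]+22,a[1]-16,a[1]+10)
a=[int(v) for v in proj(load("s6.png"),p+R@[0,.023,0])]
asc("s6.png",a[0]-18,a[0]+18,a[1]-16,a[1]+10)
asc("s6.png",340,362,240,252)
E
```

```text
s6.png [[372.9, 214.2], [356.5, 206.2], [379.1, 217.3], [350.6, 203.3]]
d6.png [[238.1, 274.1], [241.4, 254.0], [236.8, 282.0], [242.6, 247.0]]
w6.png [[219.9, 219.9], [294.5, 219.9], [192.3, 219.9], [322.0, 219.9]]
s6.png 354 198
198 ggggbb................bggggggggg........
199 ggggb.................bgggggggg.........
200 .gggb.................bgggggggg.........
201 ..gg.................bgggggggg..........
202 .....................bgggggggg..........
203 .....................bgggggggg..........
204 .....................bggggggg...........
205 ....................bgggggggg...........
206 ....................bggggggg............
207 ....................bggggggg............
208 ....................bgggggg.............
209 ....................gggggg..............
210 ....................gggg................
211 ........................................
212 ........................................
213 ........................................
214 ........................................
215 ........................................
216 ........................................
217 ..........
[... 1020 characters left out ...]
.................................
208 YYYog...............................
209 YYYYYg..............................
210 YYYYYYg.............................
211 oYYYYYYg............................
212 ..gYYYYg............................
213 ...gYYYo............................
214 ...gYYYo............................
215 ...gYYYo............................
s6.png 340 240
240 gRRRRRRRRog...........
241 gRRRRRRRRg............
242 gRRRRRRRRb............
243 .oRRRRRRRggYog........
244 .oRRRRRRRYYYYY........
245 .gRRRRRRoYYYYYg.......
246 ..oRRRRoYYYYYY........
247 ..goRRRYYYYYYY........
248 ...goRoYYYYYYo........
249 ....gRYYYYYRRog.g.....
250 .....oYYYYRRRRbgggg...
251 .....YYYYoRRRRRoggggg.
```

Run:
```python
from h import *
asc("d6.png",218,262,240,290)
im=cv2.imread("pics/w6.png");g=cv2.cvtColor(im,cv2.COLOR_BGR2HSV)
for y in range(212,250,2): print(y,"".join("b" if V<60 else "." if 70<H<95 and S>35 else "g" if S<50 else "o" for H,S,V in g[y,180:336:2].astype(int)))
C=load("w6.png");s=observe();p=s["tcp_pos"];R=s["orientation"]
for d in([0,-.023,0],[.0075,-.023,0],[-.0075,-.023,0],[0,-.023,-.01],[.0075,-.023,-.018]):
    print(d,[proj(load(n),p+R@d).round(1).tolist() for n in("w6.png","s6.png","d6.png")])
```

```text
d6.png 218 240
240 bbbbbbbbbbbbbbbbbbbbbbbgggggggggggggbbbggggg
241 bbbbbbbbbbbbbbbbbbbbbbbbbbbbbbbbbbbbbbbg...g
242 bbbbbbbbbbbbbbbbbbbbbbbbbbbbbbbbbbbbbbg.....
243 ggggbbbbbbbbbbbbbbbbbbbbbbbbbbbbbbbbbbg.....
244 gggggggggggggggggbbbbbbbbbbbbbbbbbbbbbgg....
245 ggggggggggggggggggggggggggggggbbbbbbbggg....
246 gggggggggggggggggggggggggggggggggggggggg....
247 gggggggggggggggggggggggggggggggggggggggg....
248 gggggggggggggggggggggggggggggggggggggggg....
249 gggggggggggggggggggggggggggggggggggggggg....
250 gggggggggggggggggggggggggggggggggggggggg....
251 gggggggggggggggggggggggggggggggggggggggg....
252 gggggggggggggggggggggggggggggggggggggggg....
253 gggggggggggggggggggggggggggggggggggggggggggg
254 gggggggggggggggggggggggggggggggggggggggoooog
255 ggggggggggggggggggggggggggggggggggggggooYYYo
256 ggggggggggggggggggggggggggggggggggggggooYYYY
257 gggggggggg..ggggggggggggggggggggggggggooYYYY
258 ggggggggg....gggggggggggggggggggggggggoYYYYY
259 gggggggggg...gggggggggggggg.........ggoYYYYY
260 ....gggggg...ggggggggggggg...........goYYYYY
261 .....ggggg....gggggggggggg..........ggoYYYYY
262 ...
[... 2586 characters left out ...]
..bbbbggggggggggggggg..
242 .gggggggggggggggbbbb.....................................bbbbggggggggggggggg..
244 ggggggggggggggggbbbb.....................................bbbbgggggggggggggggg.
246 ggggggggggggggggbbbb.....................................bbbbbgggggggggggggggg
248 gggggggggggggggbbbbb.....................................bbbbbgggggggggggggggg
[0, -0.023, 0] [[219.9, 219.9], [372.9, 214.2], [238.1, 274.1]]
[0.0075, -0.023, 0] [[219.5, 208.4], [371.6, 216.1], [233.7, 273.7]]
[-0.0075, -0.023, 0] [[220.2, 231.3], [374.3, 212.3], [242.5, 274.4]]
[0, -0.023, -0.01] [[218.1, 225.8], [373.6, 211.7], [238.0, 270.2]]
[0.0075, -0.023, -0.018] [[216.1, 218.4], [372.8, 211.6], [233.5, 266.7]]
```

Run:
```python
from h import *
asc("s5.png",336,372,228,256);asc("d5.png",192,226,278,300)
```

```text
s5.png 336 228
228 YYYYYYo...ggbgbbbbbbbbbbbbYbbg....gY
229 YYYYYo....ggggbbbbbbbbbbbbobbb......
230 YYYog.....gggggbbbbbbbbbbYgbbbbg....
231 gg.......ggggggbbbbbbbbbbYbbggggbb..
232 ........oogggggbbgggbbbbboRRbbgbgbbb
233 .......bRogggggbggggggbbRRRRRRbbgbbb
234 ......gRRogggggbggggggggRRRRRRRRbbgg
235 ......oRRoggggbbggggggggRRRRRRRRRRbb
236 .....bRRRgggggbbggggggggoRRRRRRRRRRR
237 .....bRRRgggggbbggggggg..gbbRRRRRRRR
238 .....oRRRgggggbgggggggg.....bRRRRRRR
239 .....oRRRoggggbggggggg.......bRRRRRR
240 ....gRRRRRgggbbggggggg........bRRRRR
241 .....RRRRRoggbbgggggg..........bRRRR
242 .....oRRRRRogbgggggg............bRRR
243 .....bRRRRRRRbgggggg............gRRR
244 .....bRRRRRRRoYYYo...............gRR
245 .....gRRRRRRoYYYYY...............gRR
246 ......bRRRRRYYYYYY................oR
247 .......bRRRoYYYYYY................go
248 ........oRoYYYYYYg.................g
249 ........goYYYYoRRb..................
250 .........gYYYYRRRRbgggg.............
251 .........YYYYoRRRRRbbbggg...........
252 ........gYYYYoRRRRRRbbbbgg..........
253 ........gYYYYYoRRRRRRbbbbbggg.......
254 ........YYYYYYY
[... 235 characters left out ...]
82 bbbbbbbbbbbbbbbbbbbbbbbbgggggggooo
283 ggggggggbbbbbbbbbbbbbbbgggoooooRRR
284 gggggggggggggggggggbbgggggoRRRRRRR
285 ggggggggggggggggggggggggggoRRRRRRR
286 ggggggggggggggggggggggggggoRRRRRRR
287 ggggggggggggggggggggggggggoRRRRRRR
288 ggggggggggggggggggggggggggoRRRRRRR
289 ggggggggggggggggggggggggggoRRRRRRR
290 ggggggggggggggggggggggggggoRRRRRRR
291 ggggggggggggggggggggggggggoRRRRRRR
292 ggggggggggggggggggggggggggoRRRRooo
293 ggggggggoooooggggggggggggooRoooggg
294 ggg..ggoYYYYYooooooooooooooogggg..
295 gggggggYYYYooYooooYYYYYYYYYog.....
296 ggggggoYYYoggoooooooYYYYYYYog.....
297 gggg.goYYYgggoRRRRRRooYYYYYYg.....
298 ggggggoYYYgggoRRRRRoogoYYYYYog....
299 gggg.goYYYgggRRRRRRogggoYYYYog....
```

Raised, the link hangs unmoved. The visible fingertips end about 17–20 mm above the reported TCP, so at TCP z 0.093 the fingers closed above the bar. The grasp point has to sit on the bar, which means TCP z of about 0.077.

Emit:
step_arm(
  deltas=[0.3,3,0,3,0,0.3,6.2,0,7,0,0.3,6.2,0,9,0,0.3,6.2,0,10,0,0.3,6.2,0,10.5,0,0.3,6.2,0,10.5,0,0.3,6.2,0,10.5,0],
)

```text
t: 6.15
tcp_pos: [0.577, 0.2563, 0.0792]
orientation: [[0.953, 0.302, 0.002], [0.302, -0.953, 0.001], [0.002, -0.0, -1.0]]
contact_force: [-0.3, -0.4, 0.1]
finger_gap: 0.0327
grasp_force: 0.0
```

Emit:
step_arm(
  deltas=[0.3,0,0,0.1,0,1,0,0,0.1,0,1,0,0,0.1,0,1,0,0,0.1,0,1,0,0,0.1,0,1,0,0,0.1,0],
)

```text
t: 6.75
tcp_pos: [0.5766, 0.2561, 0.0768]
orientation: [[0.953, 0.302, -0.0], [0.302, -0.953, 0.0], [-0.0, -0.0, -1.0]]
contact_force: [-0.2, 0.5, -0.0]
finger_gap: 0.001
grasp_force: 0.0
```

Run:
```python
from h import *
cam("scene","s7.png");cam("side","d7.png");cam("wrist","w7.png")
s=observe();print(s["t"],s["tcp_pos"],s["finger_gap"])
p=s["tcp_pos"]
for n in("s7.png","d7.png","w7.png"):print(proj(load(n),p),proj(load(n),p+[0,0,.019]))
asc("s7.png",336,372,228,260);asc("d7.png",192,226,278,300);asc("w7.png",215,300,150,260)
```

```text
6.9 [0.57662203 0.2561186  0.07672917] 0.0004021998213271761
[347.6679842  250.87439283] [348.60762243 246.66701386]
[208.23491636 298.35422223] [207.62493317 292.08000299]
[257.19599535 219.64229589] [257.28765485 231.22777356]
s7.png 336 228
228 YYYbbbbbbbbbYbbbbbbbbbbbYYYbbbbbbbbb
229 YYYYbbbbbbbbYbbbbbbbbbbbbbYYYbbbbbbb
230 YYYo.bbbbbbbYbbbbbbbbbbbbbbbYYYbbbbb
231 gg.....bbbbbbbbbbbbbbbbbbbbboRoYYbbb
232 ........bbbbbbbbbbbbbbbbbYYbRRRooYYb
233 .......boggggbbbbbbbbbbbbobbRRRRRooY
234 ......gRRgggggbbbbbbbbbbYobbbRRRRRRR
235 .....goRogggggbbbbbbbbbbYgggggbRRRRR
236 .....bRRogggggbbgbbbbbbYYbbgggbbRRRR
237 .....bRRogggggbggggbbbbbb.bbbbgbbbRR
238 .....bRRgggggbbggggggbbb....bbbggbbb
239 .....oRRgggggbbgggggggg......bbbbgbb
240 ....gRRRgggggbbgggggggg.......bRRbbg
241 .....RRRgggggbbggggggg.........bRRRb
242 .....oRRgggggbgggggggg..........RRRR
243 .....bRRggggbbggggggg...........bRRR
244 .....bRRogggbbggggggg............oRR
245 .....gRRRoggbbgggggg.............gRR
246 ......bRRRogbggggggg..............gR
247 .......bRRRoYgggggg...............go
248 .......goRoYYYooog..............
[... 10543 characters left out ...]
bbbbbbbbbbbbbbbbbbbbgggbbYYYbbggggbbbbbbbbbbbbbbbbbbbbbbbbbbbbbbbbbbbb
253 bbbbbbbbbbbbbbbbbbbbbbbbbbbbbbbbbbbgggbbYYYbbggggbbbbbbbbbbbbbbbbbbbbbbbbbbbbbbbbbbbb
254 bbbbbbbbbbbbbbbbbbbbbbbbbbbbbbbbbbbgggbbYYYbbggggbbbbbbbbbbbbbbbbbbbbbbbbbbbbbbbbbbbb
255 bbbbbbbbbbbbbbbbbbbbbbbbbbbbbbbbbbbgggbbYYYbbggggbbbbbbbbbbbbbbbbbbbbbbbbbbbbbbbbbbbb
256 bbbbbbbbbbbbbbbbbbbbbbbbbbbbbbbbbbbgggbbYYYbbbgggbbbbbbbbbbbbbbbbbbbbbbbbbbbbbbbbbbbb
257 bbbbbbbbbbbbbbbbbbbbbbbbbbbbbbbbbbbgggbbbYYbbbgggbbbbbbbbbbbbbbbbbbbbbbbbbbbbbbbbbbbb
258 bbbbbbbbbbbbbbbbbbbbbbbbbbbbbbbbbbbgggbbbbbbbbgggbbbbbbbbbbbbbbbbbbbbbbbbbbbbbbbbbbbb
259 bbbbbbbbbbbbbbbbbbbbbbbbbbbbbbbbbbbgggbbbbbbbbgggbbbbbbbbbbbbbbbbbbbbbbbbbbbbbbbbbbbb
```

The fingers came down on the bar's crown, with yellow showing through the seam at w7 (256,240). The tips sat roughly at the bar's centre height and slid off over the top. I'll rise, open, and go 4 mm deeper while watching the force.

Emit:
step_arm(
  deltas=[1,0,0,-1,0,0.3,0,0,-1,0,0.3,0,0,-1,0,0.3,0,0,-1,0,0.3,0,0,0,0,0.3,0,0,0.3,0,0.3,0,0,0.4,0,0.3,0,0,0.4,0,0.3,0,0,0.4,0],
)

```text
t: 7.8
tcp_pos: [0.5767, 0.2562, 0.0728]
orientation: [[0.953, 0.302, 0.0], [0.302, -0.953, 0.0], [0.0, -0.0, -1.0]]
contact_force: [-0.2, 0.4, 0.0]
finger_gap: 0.0327
grasp_force: 0.0
```

Emit:
step_arm(
  deltas=[1,0,0,0.1,0,1,0,0,0.1,0,1,0,0,0.1,0,1,0,0,0.1,0,1,0,0,0.1,0],
)

```text
t: 8.3
tcp_pos: [0.5767, 0.2561, 0.0718]
orientation: [[0.953, 0.302, 0.0], [0.302, -0.953, 0.0], [0.0, -0.0, -1.0]]
contact_force: [-0.6, -0.2, 0.6]
finger_gap: 0.0006
grasp_force: 0.3
```

Emit:
step_arm(
  deltas=[1,0,0,-1,0,0.3,0,0,-1,0,0.3,0,0,-1,0,0.3,0,0,-1,0,0.3,0,0,0,0,0.3,0,0,0.2,0,0.3,0,0,0.3,0,0.3,0,0,0.3,0],
)

```text
t: 9.1
tcp_pos: [0.5765, 0.2561, 0.0684]
orientation: [[0.953, 0.302, -0.0], [0.302, -0.953, -0.0], [-0.001, 0.0, -1.0]]
contact_force: [0.5, -0.2, -0.0]
finger_gap: 0.0326
grasp_force: 0.0
```

Run:
```python
from h import *
a,*_=cam("scene","s8.png");cam("side","d8.png");im,*_=cam("wrist","w8.png")
s=observe();print(s["t"],s["tcp_pos"],s["finger_gap"],s["contact_force"])
f=lambda x:cv2.resize(x,(400,400),interpolation=cv2.INTER_CUBIC)
cv2.imwrite("pics/g8.png",np.hstack([f(a[215:275,320:380]),f(im[150:270,200:320])]))
```

```text
9.25 [0.57671671 0.25614643 0.06888461] 0.032741705815022976 [ 0.09847046 -0.61702342 -0.43919326]
```

View pics/g8.png

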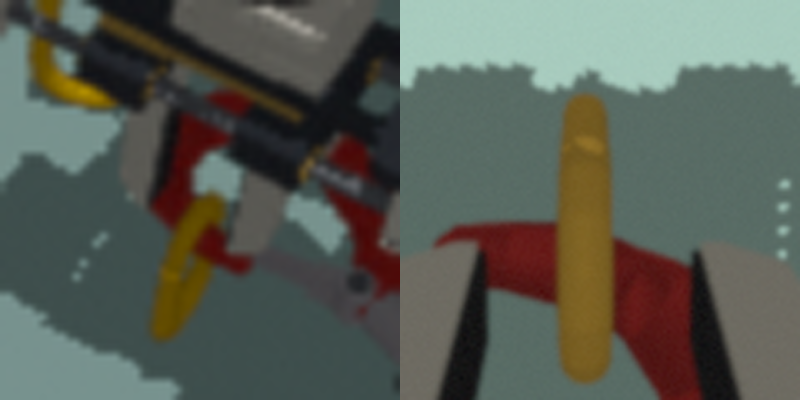

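The wrist view at right shows the link between the open fingers, with the tips near its mid row, and no contact yet. Closing here.

Emit:
step_arm(
  deltas=[1,0,0,0,0,1,0,0,0,0,1,0,0,0,0,1,0,0,0,0,1,0,0,0,0],
)

```text
t: 9.75
tcp_pos: [0.5766, 0.2561, 0.0687]
orientation: [[0.953, 0.302, -0.0], [0.302, -0.953, -0.0], [-0.0, 0.0, -1.0]]
contact_force: [0.1, -0.1, 0.1]
finger_gap: 0.0065
grasp_force: 27.8
```

Run:
```python
from h import *
cam("scene","s9.png");cam("wrist","w9.png");cam("side","d9.png");s=observe();print(s["t"],s["tcp_pos"],s["finger_gap"],s["grasp_force"],s["contact_force"])
asc("s9.png",336,362,236,258)
im=cv2.imread("pics/w9.png");cv2.imwrite("pics/w9s.png",im[::2,::2])
h=cv2.cvtColor(im,cv2.COLOR_BGR2HSV)
for y in range(170,290,3): print(y,"".join("Y" if 16<H<34 and S>120 else "R" if (H<8 or H>172) and S>120 else "b" if V<70 else "." if 70<H<95 and S>35 else "g" for H,S,V in h[y,220:292].astype(int)))
```

```text
9.9 [0.57661146 0.256092   0.0687621 ] 0.006352443455310738 27.830996587872505 [-0.2611562  -0.09235452  1.3436198 ]
s9.png 336 236
236 .....bRogggggbbbbbbbbbbbbo
237 .....bRggggggbbbbbbbbbbbbo
238 .....bRgggggbbb.bbbbbbbbYo
239 .....oRgggggbbbggggbbbbbYg
240 ....gRRgggggbbbggggggbbbb.
241 .....RRgggggbb.gggggggg...
242 .....oogggggbb.gggggggg...
243 .....ooggggbbbgggggggg....
244 .....boggggbbYbggggggg....
245 .....googggbYYoggggggg....
246 ......bRgggbYYgggggggg....
247 ......gboggYYYggggggg.....
248 .......goooYYYgggggg......
249 .........oYYYYgggggg......
250 .........gYYYYooooggggg...
251 .........YYYYoRRRRRbbbbgg.
252 ........gYYYYoRRRRRRbbbbbg
253 ........YYYYoYoRRRRRRbbbbb
254 ........YYYYoYYYRRRRRRbbbb
255 .......gYYYoYYYYgboRRogggb
256 .......gYYYoYYYY...bb....g
257 .......oYYYYYYYg..........
170 ........................................................................
173 ........................................................................
176 ........................................................................
179 ..............................gggYYYYYYgg..........
[... 2093 characters left out ...]
bbbbbbb
263 bbbbbbbbbbbbbbbbbbgggggggbbbbbbgYYYYYYYYgggbbbbbgggggggbbbbbbbbbbbbbbbbb
266 bbbbbbbbbbbbbbbbYYgggggggbbbbb.............bbbbbgggggggYYbbbbbbbbbbbbbbb
269 bbbbbbbbbbbbbbbbYYYYgggggbbbbb.............bbbbbgggggYYYYYbbbbbbbbbbbbbb
272 bbbbbbbbbbbbbbbYYYYYgggggbbbbb.............bbbbbbggggYYYYYbbbbbbbbbbbbbb
275 bbbbbbbbbbbbbbbYYYYYgggggbbbbb..............bbbbbggggYYYYYgbbbbbbbbbbbbb
278 bbbbbbbbbbbbbbbYYYYYYgggbbbbbb..............bbbbbggggYYYYYYbbbbbbbbbbbbb
281 bbbbbbbbbbbbbbYYYYYYggbbbbbbbbbgbggggbggb.bbbbbbbbbggYYYYYYbbbbbbbbbbbbb
284 bbbbbbbbbbbbbbYYYYYYbbbbbbbbbbbbbbbbbbbbbbbbbbbbbbbbbgYYYYYbbbbbbbbbbbbb
287 bbbbbbbbbbbbbbYYYYYgbbbbbbbbbbbbggggggggbbbbbbbbbbbbbgYYYYYgbbbbbbbbbbbb
```

Gripped at 28 N, but the gap is 6.4 mm on a 9 mm bar, so the pads hold it above its centre. I'll reopen and take it 5 mm deeper.

Emit:
step_arm(
  deltas=[0.4,0,0,0,0,0.4,0,0,0,0,0.4,0,0,0.3,0,0.4,0,0,0.5,0,0.4,0,0,0.5,0,1,0,0,0.5,0,1,0,0,0.5,0,1,0,0,0.5,0,1,0,0,0.5,0],
)

```text
t: 10.8
tcp_pos: [0.5766, 0.2561, 0.0638]
orientation: [[0.953, 0.302, 0.0], [0.302, -0.953, 0.0], [0.0, -0.0, -1.0]]
contact_force: [0.9, -0.0, 0.1]
finger_gap: 0.0082
grasp_force: 30.0
```

```bash
cat > ring.py <<'E'
from h import *
from scipy.optimize import minimize
a=np.linspace(0,2*np.pi,80);ring=np.c_[17.5*np.cos(a),0*a,17.1*np.sin(a)+18.5*np.sign(np.sin(a))]/1000
F=8
def mask(n,box):
    im=cv2.imread("pics/"+n);h=cv2.cvtColor(im,cv2.COLOR_BGR2HSV);x0,x1,y0,y1=box
    m=cv2.inRange(h,(16,110,50),(34,255,255))[y0:y1,x0:x1];return cv2.resize(m,None,fx=F,fy=F,interpolation=cv2.INTER_LINEAR)>127
def render(C,q,box):
    x0,x1,y0,y1=box;c,s=np.cos(q[3]),np.sin(q[3]);P=ring@np.array([[c,s,0],[-s,c,0],[0,0,1]])+q[:3]
    px=np.array([(proj(C,X)-[x0,y0]+.5)*F for X in P]);K,R,t=C;d=(R@P.mean(0)+t)[2]
    m=np.zeros(((y1-y0)*F,(x1-x0)*F),np.uint8);cv2.polylines(m,[(px*16).astype(np.int32)],True,255,max(1,int(round(.009*K[0,0]/d*F))),shift=4);return m>0
def fitring(views,q0):
    D=[(load(n),mask(n,b),b) for n,b in views]
    def cost(q): return sum((render(C,q,b)^m).sum()/m.sum() for C,m,b in D)
    S=np.vstack([q0]+[np.array(q0)+d for d in np.diag([.006,.006,.008,.1])])
    r=minimize(cost,q0,method="Nelder-Mead",options=dict(initial_simplex=S,maxiter=200,xatol=1e-4,fatol=1e-4));return r.x,r.fun,[ (render(C,r.x,b)^m).sum()/m.sum() for C,m,b in D]
E
python3 - <<'E'
from ring import *
V={"w3.png":(262,290,68,125),"w6.png":(242,270,80,145),"s6.png":(336,362,236,275),"d6.png":(192,226,284,322)}
q0=[.576,.2566,.060,.309]
for k in (["w3.png","w6.png"],["s6.png","d6.png"],list(V)): print(k,[np.round(v,4) for v in fitring([(n,V[n]) for n in k],q0)])
# hook tip heights from scene+side: tip pixel? tcp now
s=observe();print(s["tcp_pos"])
E
```

```text
['w3.png', 'w6.png'] [array([0.5756, 0.257 , 0.0618, 0.3186]), np.float64(0.3886), array([0.2898, 0.0988])]
['s6.png', 'd6.png'] [array([0.575 , 0.256 , 0.0588, 0.3608]), np.float64(0.7625), array([0.2093, 0.5532])]
['w3.png', 'w6.png', 's6.png', 'd6.png'] [array([0.5753, 0.2567, 0.0599, 0.3326]), np.float64(1.1855), array([0.2764, 0.1255, 0.2253, 0.5582])]
[0.5766455  0.25611498 0.06382591]
```

Emit:
step_arm(
  deltas=[1,0,0,-0.5,0,1,0,0,-1.2,0,1,0,0,-1.2,0,1,0,0,-1.2,0],
)

```text
t: 11.2
tcp_pos: [0.5767, 0.2562, 0.0761]
orientation: [[0.953, 0.302, 0.001], [0.302, -0.953, 0.0], [0.001, -0.0, -1.0]]
contact_force: [0.3, -0.4, -1.3]
finger_gap: 0.008
grasp_force: 30.0
```

Run:
```python
from ring import *
for c,n in(("scene","s10.png"),("side","d10.png"),("wrist","w10.png")): cam(c,n)
s=observe();print(s["t"],s["tcp_pos"],s["finger_gap"],s["grasp_force"],s["contact_force"])
asc("s10.png",330,366,230,268);asc("d10.png",190,226,278,322)
```

```text
11.35 [0.57646092 0.25608597 0.07555708] 0.0077351660423343955 29.99893382191658 [ 0.28006338 -0.48885933 -0.1244036 ]
s10.png 330 230
230 oYYYYYYYYo.bbbbbbogbbbbbbbbbbbbbbYYY
231 ..gggogg.....bbbbgggbbbbbbbbbbbbbbbY
232 .............gggggggbbbbbbbbbbbbbbbg
233 .............ggggggbbbbbbbbbbbbbbYbo
234 ............gggggggbbbbbbbbbbbbbbbgR
235 ............oggggggbbbbbbbbbbbbboggg
236 ...........bRgggggbbbRbbbbbbbbbYbggg
237 ...........bRgggggbbbobggbbbbbbYbbgg
238 ...........bRgggggbbb.gggggbbbbb..bb
239 ...........oRgggggbbb.gggggggbb....b
240 ..........gRRgggggbb.ggggggggg......
241 ..........gRoggggbbbobggggggg.......
242 ...........ooggggbbYYbggggggg.......
243 ...........bRogggbYYYgggggggg.......
244 ...........bRRgggbYYYggggggg........
245 ...........gRRoggYYYYggggggg........
246 ............bRRRoYYYogggggg.........
247 .............bRRYYYYggggggg.........
248 .............gooYYYYoggggg..........
249 ..............gYYYYoRoogg...........
250 ...............YYYYRRRRRbggg........
251 ..............gYYYoRRRRRRbbbggg.....
252 ..............YYYYoRRRRRRRbbbbgg....
253 ..............YYYY
[... 1712 characters left out ...]
...
305 gggggggg.goYooRRRoggg.....goYYYog...
306 gggggggg.goYYoRRRogggg....goYYYYg...
307 gggggggggggYYoRRRoggg.....goYYYYg...
308 ggggggggg.goYYooooggggggggoYYYYog...
309 ggggggggg.ggYYYYYogggooooYYYYYYog...
310 gggggggggg.ggoYYYoggoYYYYYYYYYYog...
311 ggggggggggg.ggoYYoggYYYYYYYYYYog....
312 ggggggggggg...ggoogoYYYYYYYYYog.....
313 ggggggggggggg..gggggoYYYYYoogg......
314 ggggggggggggg...gggggggggggg........
315 ggggggggggggg...ggggg...............
316 ggggg.gggggg...gggggg...............
317 gggggggggggg...gggggg..............g
318 ggggggggggggg..gggggg............ggo
319 ggggggggg.ggg..ggggg.............goR
320 ggggggggggggg..gggggg..........ggoRR
321 gggggggggg.....gggggg......gggggoRRR
```

The link is lifted 12 mm and held at 30 N. Next I'll plan the unhooking as leg positions in the scale frame, with A the inner leg and alpha the link's angle, and turn those into rows.

```bash
cat > plan.py <<'E'
from h import *
SC=np.array([.5411,.2567,-.0688])
def rows(P0,yaw0,ways,base=SC,off=-.0009,leg=-1):
    # ways: (x,y,alpha deg) of the leg in base frame mm -> tool deltas cm, turn
    R0=np.array([[np.cos(yaw0),np.sin(yaw0)],[np.sin(yaw0),-np.cos(yaw0)]]);out=[]
    for x,y,al in ways:
        ang=base[2]+np.radians(al);u=np.array([np.cos(ang),np.sin(ang)])
        tcp=w(base,(x/1000,y/1000))-leg*.0175*u-off*u
        d=R0.T@(tcp-P0)*100;out.append([round(d[0],2),round(d[1],2),round(-(ang-yaw0),3)])
    return out
E
python3 - <<'E'
from plan import *
W=[(17,-3,30),(16,1,37),(15.5,3,45),(15,4,53),(15,4,61),(15,4,69)]
for r in rows(np.array([.5766,.2561]),.307,W): print(r)
P=w(SC,(.015,.004))+.0184*np.array([np.cos(SC[2]+np.radians(69)),np.sin(SC[2]+np.radians(69))]);print(P,SC[2]+np.radians(69))
E
```

```text
[np.float64(-0.07), np.float64(-0.5), np.float64(-0.148)]
[np.float64(-0.07), np.float64(-1.13), np.float64(-0.27)]
[np.float64(-0.13), np.float64(-1.57), np.float64(-0.41)]
[np.float64(-0.25), np.float64(-1.91), np.float64(-0.549)]
[np.float64(-0.4), np.float64(-2.12), np.float64(-0.689)]
[np.float64(-0.58), np.float64(-2.31), np.float64(-0.828)]
[0.56409877 0.27634328] 1.1354771838760873
```

Emit:
step_arm(
  deltas=[1,-0.1,-0.5,0,-0.14,1,-0.1,-1.1,0,-0.27,1,-0.15,-1.55,0,-0.41,1,-0.25,-1.9,0,-0.55,1,-0.4,-2.1,0,-0.69,1,-0.6,-2.3,0,-0.83,1,-0.6,-2.3,0,-0.83,1,-0.6,-2.3,0,-0.83],
)

```text
t: 12.15
tcp_pos: [0.5639, 0.2762, 0.0756]
orientation: [[0.424, 0.906, -0.0], [0.906, -0.424, -0.0], [-0.0, -0.0, -1.0]]
contact_force: [0.0, -0.1, -1.0]
finger_gap: 0.0077
grasp_force: 30.0
```

Run:
```python
from plan import *
cam("wrist","w11.png");s=observe();print(s["t"],s["tcp_pos"],s["finger_gap"],s["contact_force"])
R=s["orientation"];y=np.arctan2(R[1,0],R[0,0]);print(y)
asc("w11.png",170,320,180,262) if 0 else None
C=load("w11.png");z=.085
for n,l in(("tip",(.0276,.0257)),("ktip",(.0234,.0169)),("piv",(.0039,.0585)),("A",(.015,.004))): print(n,proj(C,[*w(SC,l),z]).round(0))
h=cv2.cvtColor(cv2.imread("pics/w11.png"),cv2.COLOR_BGR2HSV)
for r in range(150,262,3): print(r,"".join("Y" if 16<H<34 and S>120 else "R" if (H<8 or H>172) and S>120 else "b" if V<60 else "." if 70<H<95 and S>35 else "g" for H,S,V in h[r,140:380:2].astype(int)))
```

```text
12.2 [0.56401357 0.27614989 0.07565902] 0.00822975311356386 [ 0.63713023 -0.64879232 -0.18366574]
1.132909710680824
tip [264. 215.]
ktip [263. 231.]
piv [205. 179.]
A [257. 254.]
150 ............gggggggggggggggggggg........................................................................................
153 .............gggggggggggggggggggg.......................................................................................
156 .............gggggggggggggggggggg.......................................................................................
159 .............ggggggggggggggggggggg......................................................................................
162 .............gRRggggggggggggggRRRggg....................................................................................
165 .............gRRgggggggggggRRRRggggggg..................................................................................
168 .............gRRRggggggRRRRgggggggggggg.................................................................................
171 ............gRRRRRgRRRRRRgggggggggggggg...
[... 3128 characters left out ...]
ggggggggbYYYYYYYYYbbgggggggggggggggg.......................................
249 bbbbbbbbbbbbbbbbbbbbbbbbbbbbbbbbbbbbbbbbbbbbbbbgggggbbYYYYYYYYYbbgggggbbbbbbbbbbbbbbbbbbbbbbbbbbbbbbbbbbbbbbbbbbbbbbbbbb
252 bbbbbbbbbbbbbbbbbbbbbbbbbbbbbbbbbbbbbbbbbbbbbbbbggggbbYYYYYYYYYbbgggggbbbbbbbbbbbbbbbbbbbbbbbbbbbbbbbbbbbbbbbbbbbbbbbbbb
255 bbbbbbbbbbbbbbbbbbbbbbbbbbbbbbbbbbbbbbbbbbbbbbbbggggbbYYYYYYYYYbbgggggbbbbbbbbbbbbbbbbbbbbbbbbbbbbbbbbbbbbbbbbbbbbbbbbbb
258 bbbbbbbbbbbbbbbbbbbbbbbbbbbbbbbbbbbbbbbbbbbbbbbbggggbbYYYYYYYYYbbgggggbbbbbbbbbbbbbbbbbbbbbbbbbbbbbbbbbbbbbbbbbbbbbbbbbb
261 bbbbbbbbbbbbbbbbbbbbbbbbbbbbbbbbbbbbbbbbbbbbbbbbggggbbYYYYYYYYYbbgggggbbbbbbbbbbbbbbbbbbbbbbbbbbbbbbbbbbbbbbbbbbbbbbbbbb
```

The pivot sits where predicted, near (202,180), with no contact force. Now the press and draw stages.

Run:
```python
from plan import *
def ep(x,y,al):
    a=SC[2]+np.radians(al);return w(SC,(x/1e3,y/1e3))+.0184*np.array([np.cos(a),np.sin(a)]),a
W=[(15,3,77),(15,2,85),(15,1,93),(15,0,100),(15,0,105),(15,0,105),(15.5,4,105),(16,8,103),(16,8,103)]
for r in rows(*ep(15,4,69),W): print([float(v) for v in r])
print()
W=[(17,13,97),(17,17,89),(16.5,21,81),(16.5,25,73),(18,29,65),(22,34,58),(32,38,51),(45,42,45),(60,45,45)]
for r in rows(*ep(16,8,103),W): print([float(v) for v in r])
```

```text
[-0.11, -0.22, -0.14]
[-0.26, -0.44, -0.279]
[-0.44, -0.64, -0.419]
[-0.64, -0.8, -0.541]
[-0.72, -0.94, -0.628]
[-0.72, -0.94, -0.628]
[-0.33, -1.03, -0.628]
[0.09, -1.08, -0.593]
[0.09, -1.08, -0.593]

[0.45, 0.4, 0.105]
[0.8, 0.75, 0.244]
[1.12, 1.03, 0.384]
[1.4, 1.35, 0.524]
[1.61, 1.8, 0.663]
[1.86, 2.47, 0.785]
[1.86, 3.68, 0.908]
[1.8, 5.15, 1.012]
[1.75, 6.68, 1.012]
```

Emit:
step_arm(
  deltas=[1,-0.1,-0.2,0,-0.14,1,-0.25,-0.45,0,-0.28,1,-0.45,-0.65,0,-0.42,1,-0.65,-0.8,0,-0.54,1,-0.7,-0.95,0,-0.63,1,-0.7,-0.95,0,-0.63,1,-0.7,-0.95,0,-0.63],
)

```text
t: 12.9
tcp_pos: [0.5528, 0.2738, 0.0759]
orientation: [[-0.19, 0.982, 0.001], [0.982, 0.19, 0.0], [-0.0, 0.001, -1.0]]
contact_force: [2.2, -0.6, 0.6]
finger_gap: 0.0079
grasp_force: 30.0
```

```bash
cat > st.py <<'E'
from plan import *
def show(n,r0,r1,c0,c1,st=(3,2)):
    h=cv2.cvtColor(cv2.imread("pics/"+n),cv2.COLOR_BGR2HSV)
    for r in range(r0,r1,st[0]): print(r,"".join("Y" if 16<H<34 and S>120 else "R" if (H<8 or H>172) and S>120 else "b" if V<60 else "." if 70<H<95 and S>35 else "g" for H,S,V in h[r,c0:c1:st[1]].astype(int)))
def stat():
    s=observe();R=s["orientation"];print(s["t"],s["tcp_pos"].round(4) if hasattr(s["tcp_pos"],"round") else s["tcp_pos"],round(np.arctan2(R[1][0],R[0][0]),3),s["finger_gap"],np.round(s["contact_force"],1))
E
python3 - <<'E'
from st import *
cam("wrist","w12.png");stat()
C=load("w12.png")
for n,l in(("tip",(.0276,.0257)),("ktip",(.0234,.0169)),("piv",(.0039,.0585)),("A",(.015,0)),("kt35",(-.004,.013))): print(n,proj(C,[*w(SC,l),.088]).round(0))
show("w12.png",150,262,180,340)
E
```

```text
12.95 [0.5528 0.2738 0.0759] 1.763 0.008293257572929081 [ 1.7 -0.  -0.1]
tip [289. 223.]
ktip [278. 235.]
piv [264. 158.]
A [256. 257.]
kt35 [231. 230.]
150 .........ggRRRRRRRRRRRRRRRRRRRRRRRRRgggggggggggg................................
153 .......ggRRRRRRRRRRRRRRRRRRRRRRRRRRRggggbbbgbgggg...............................
156 ......gRRRRRRRRRRRRRRRRRRRRRRRRRRRRgggggbggggggggg..............................
159 .....gRRRRRRRRRRRRRRRRRRRRRRRRRRRRRRgggggggggggggg..............................
162 ....gRRRRRRRRRRRRRRRRRRRRRRRRRRRRRRRgggggggbbgggg...............................
165 ...gRRRRRRRRRRRRRRRRRRRRRRRRRRRRRRRRggggggggggggg...............................
168 ..gRRRRRRRRRRRRRRRRRRRRRRRRRRRRRRggggggggggggggg................................
171 .ggRRRRRRRRRRRRRRRRRRRRRRRRRRRRgg.ggggggggggg...................................
174 .gRRRRRRRRRRRRRRRRRRRRRRRRRRgg...gggggggggg.....................................
177 gRRRRRRRRRRRRRRRRRRRRRRRRgg......ggggggggg......................................
180 RRRRRRRRRRRRRRRRRRRRRRggg........ggggggggg......................................
183 RRRRRRRR
[... 1582 characters left out ...]
g...................
240 RRRRRg............gggggggggggggggbYYYYYYYYYbgggggggggggggggRg...................
243 RRRRRgg..........ggggggggggggggggbYYYYYYYYYbggggggggggggggggg...................
246 RRRRRRg.........gggggggggggggggggbYYYYYYYYYbggggggggggggggggg...................
249 bbbbbbbbbbbbbbbbbbbbbbbbbbbggggggbYYYYYYYYYbbgggggbbbbbbbbbbbbbbbbbbbbbbbbbbbbbb
252 bbbbbbbbbbbbbbbbbbbbbbbbbbbggggggbYYYYYYYYYbbgggggbbbbbbbbbbbbbbbbbbbbbbbbbbbbbb
255 bbbbbbbbbbbbbbbbbbbbbbbbbbbgggggbbYYYYYYYYYbbgggggbbbbbbbbbbbbbbbbbbbbbbbbbbbbbb
258 bbbbbbbbbbbbbbbbbbbbbbbbbbbgggggbbYYYYYYYYYbbgggggbbbbbbbbbbbbbbbbbbbbbbbbbbbbbb
261 bbbbbbbbbbbbbbbbbbbbbbbbbbbgggggbbYYYYYYYYYbbgggggbbbbbbbbbbbbbbbbbbbbbbbbbbbbbb
```

The keeper is pressed open left of the outer leg, its free end near (232,222), and the hook tip is at (291,218) as predicted. Drawing the inner leg out.

Run:
```python
from plan import *
def ep(x,y,al):
    a=SC[2]+np.radians(al);return w(SC,(x/1e3,y/1e3))+.0184*np.array([np.cos(a),np.sin(a)]),a
W=[(15.5,4,105),(16,8,103),(16.5,11,100),(17,14,96),(17,17,90),(17,20,83),(17,20,83)]
for r in rows(*ep(15,0,105),W): print([float(v) for v in r])
print()
W=[(16.5,24,76),(17.5,28,68),(20,32,60),(26,36,53),(35,39,46),(47,42,45),(60,45,45)]
for r in rows(*ep(17,20,83),W): print([float(v) for v in r])
```

```text
[0.37, 0.15, -0.0]
[0.75, 0.37, 0.035]
[1.02, 0.59, 0.087]
[1.28, 0.84, 0.157]
[1.53, 1.11, 0.262]
[1.75, 1.4, 0.384]
[1.75, 1.4, 0.384]

[0.38, 0.13, 0.122]
[0.74, 0.43, 0.262]
[1.08, 0.87, 0.401]
[1.45, 1.62, 0.524]
[1.73, 2.66, 0.646]
[2.16, 3.84, 0.663]
[2.62, 5.1, 0.663]
```

Emit:
step_arm(
  deltas=[1,0.35,0.15,0,0,1,0.75,0.35,0,0.03,1,1.0,0.6,0,0.09,1,1.3,0.85,0,0.16,1,1.55,1.1,0,0.26,1,1.75,1.4,0,0.38,1,1.75,1.4,0,0.38,1,1.75,1.4,0,0.38],
)

```text
t: 13.75
tcp_pos: [0.5625, 0.294, 0.0756]
orientation: [[0.18, 0.984, -0.0], [0.984, -0.18, 0.0], [-0.0, -0.0, -1.0]]
contact_force: [0.6, -0.4, -0.3]
finger_gap: 0.0078
grasp_force: 30.0
```

Run:
```python
from st import *
cam("wrist","w13.png");cam("side","d13.png");cam("scene","s13.png");stat()
C=load("w13.png")
for n,l in(("tip",(.0276,.0257)),("piv",(.0039,.0585)),("A",(.017,.020)),("B",(.0213,.0547))): print(n,proj(C,[*w(SC,l),.088]).round(0))
show("w13.png",150,250,180,340)
show("d13.png",284,330,190,240,(1,1));show("s13.png",228,270,330,390,(1,1))
```

```text
13.9 [0.5625 0.2938 0.0757] 1.388 0.007918637320850372 [-0.2  0.3 -1.3]
tip [274. 247.]
piv [227. 198.]
A [258. 257.]
B [258. 201.]
150 .......ggggggggggggggggggg......................................................
153 ........gggggggggggggggggg......................................................
156 ........ggggggggggggggggggg.....................................................
159 ........ggggggggggggggggggg.....................................................
162 ........ggggggggggggggggggg.....................................................
165 .........gggggggggggggggggg.....................................................
168 ........ggggggggggggggggggg.....................................................
171 .......ggggggggggggggggggggg....................................................
174 .......gRRRggggggggggggggggg....................................................
177 ......gRRRRggggggggggggggggg....................................................
180 .....gRRRRRggggggggggggggggg.........ggggg......................................
183 ....gRRRRRRggggggggggRRRRRggg
[... 6481 characters left out ...]
...............YYYg......gYYYgggggggggggggg.......
260 .........................YYYY......YYYYgggggggggggggg.......
261 .........................gYYYg.....YYYYgggggggggggggg.......
262 .........................gYYYg....gYYYg.gggggggggggggg......
263 .........................gYYYY....YYYYg..gggggggggggggg.....
264 ..........................gYYYg...YYYYg.....ggggggggggggbgg.
265 ...........................YYYYg.gYYYg.......ggggggggggbbggg
266 ...........................gYYYYgYYYYg........gggggggbbggggg
267 ............................gYYYYYYYY..........gggggbbgggggg
268 .............................YYYYYYYg...........gggbbggggggg
269 .............................gYYYYYY.............ggbbggggggg
```

The wrist view shows the keeper from its pivot near (228,200) deflected inward of the inner leg, with low force. Bringing the leg out past the tip.

Emit:
step_arm(
  deltas=[1,0.4,0.15,0,0.12,1,0.75,0.45,0,0.26,1,1.1,0.85,0,0.4,1,1.45,1.6,0,0.52,1,1.75,2.65,0,0.65,1,2.15,3.85,0,0.66,1,2.6,5.1,0,0.66,1,2.6,5.1,0,0.66,1,2.6,5.1,0,0.66],
)

```text
t: 14.8
tcp_pos: [0.617, 0.3098, 0.0754]
orientation: [[0.747, 0.665, -0.001], [0.665, -0.747, -0.0], [-0.001, -0.0, -1.0]]
contact_force: [0.1, -0.1, -1.9]
finger_gap: 0.0082
grasp_force: 30.0
```

Run:
```python
from st import *
cam("wrist","w14.png");cam("side","d14.png");cam("scene","s14.png");stat()
C=load("w14.png")
for n,l in(("tip",(.0276,.0257)),("ktip",(.0234,.0169)),("piv",(.0039,.0585))): print(n,proj(C,[*w(SC,l),.088]).round(0))
im=np.vstack([np.hstack([cv2.imread("pics/w14.png"),cv2.imread("pics/w14.png")*0])])
f=lambda x,k:cv2.resize(x,k,interpolation=cv2.INTER_CUBIC)
cv2.imwrite("pics/g14.png",np.hstack([f(cv2.imread("pics/w14.png")[150:330,60:420],(500,300)),f(cv2.imread("pics/s14.png")[215:295,320:400],(300,300))]))
```

```text
14.95 [0.617  0.3099 0.0757] 0.727 0.008113349627039683 [-0.1  0.4 -0.8]
tip [243. 309.]
ktip [248. 322.]
piv [178. 299.]
```

View pics/g14.png

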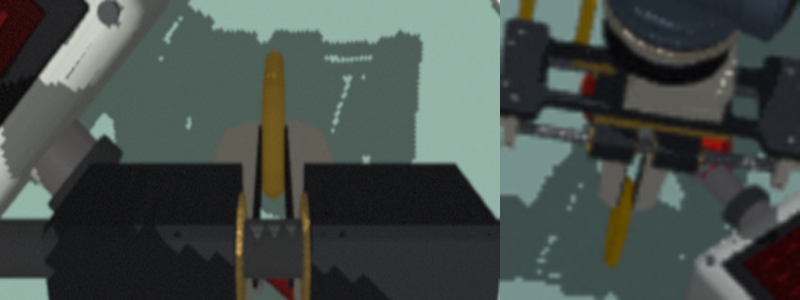

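The link is clear of the hook at (275,120) in the left image, still gripped. That was the last of my ten pictures, so from here I check numerically only. Lifting and carrying it to the rig.

Emit:
step_arm(
  deltas=[1,0,0,-4.5,0,1,0,0,-9,0,1,0,0,-14,0,1,-3,2,-14.5,0.1,1,-7,5,-14.5,0.25,1,-11,7.5,-14.5,0.4,1,-15,10,-14.5,0.55,1,-19,13,-14.5,0.7,1,-23,16,-14.5,0.84,1,-27,18.5,-14.5,0.94],
)

```text
t: 15.95
tcp_pos: [0.5377, -0.0094, 0.2209]
orientation: [[0.976, -0.217, 0.0], [-0.217, -0.976, -0.0], [0.0, 0.0, -1.0]]
contact_force: [0.3, -0.3, -0.2]
finger_gap: 0.0083
grasp_force: 30.0
```

Run:
```python
from st import *
cam("side","d15.png");cam("scene","s15.png");stat()
for n in ("s15.png","d15.png"):
    C=load(n)
    for k,l in(("tip",(.0276,.0257)),("ktip",(.0234,.0169)),("piv",(.0039,.0585))): print(n,k,proj(C,[*w(SC,l),.090]).round(1))
show("s15.png",238,270,340,385,(1,1));show("d15.png",284,332,192,232,(1,1))
s=observe();R=s["orientation"];print((100*R.T@(np.array([.4813,-.2386,.22])-s["tcp_pos"])).round(1))
```

```text
16.05 [ 0.5371 -0.0117  0.221 ] -0.22 0.00814098925750918 [ 1.5  1.  -0.9]
s15.png tip [356.7 252.9]
s15.png ktip [355.7 249.8]
s15.png piv [372.3 257.5]
d15.png tip [204.5 305. ]
d15.png ktip [209.  302.4]
d15.png piv [205.9 324.1]
238 .gRRRRRRRRg.............ggRRRRRRRRRg.........
239 .gRRRRRRRRg..............ggRRRRRRRRRg........
240 gRRRRRRRRg................ggRRRRRRRRg........
241 gRRRRRRRRg.................gRRRRRRRRRg.......
242 .gRRRRRRRg..................gRRRRRRRRgg......
243 .gRRRRRRRg..................gRRRRRRRRRg......
244 .gRRRRRRRg...................gRRRRRRRRRg.....
245 ..gRRRRRRg...................gRRRRRRRRRg.....
246 ..gRRRRRRRg...................gRRRRRRRRRg....
247 ..ggRRRRRRRg..................gRRRRRRRRRg....
248 ...ggRRRRRRRg..................gRRRRRRRRRg...
249 ....ggRRRRRRRgg.................gRRRRRRRRg...
250 .....ggRRRRRRRggggg.............gRRRRRRRRg...
251 ......gRRRRRRRRgggggg...........ggRRRRRRRg...
252 .......gRRRRRRRRgggggggg.........gRRRRRRRg...
253 .........ggRRRRRRggggggggg......gRRRRRRRRg...
254 ...........gRRRRRRgggggggggggg..ggRRRRRRRg...
255 .............
[... 2209 characters left out ...]
.ggRRRRR
317 ............ggggggg.............ggRRRRRR
318 ............gggggg.............ggRRRRRRR
319 ............gggggg............gggRRRRRRR
320 ............gggggg...........gggRRRRRRRR
321 ...........gggggggg.....gggggggRRRRRRRRR
322 ..........ggggggggg..ggggggRRRRRRRRRRRRR
323 ..........ggggggggggggRRRRRRRRRRRRRRRRRR
324 .........ggggggggggggRRRRRRRRRRRRRRRRRRR
325 ..........gggggggggRRRRRRRRRRRRRRRRRRRRR
326 ..........gggggggggRRRRRRRRRRRRRRRRRRRRR
327 ..........ggggggggRRRRRRRRRRRRRRRRRRRRRR
328 .........gggggggRRRRRRRRRRRRRRRRRRRRRRRR
329 ........ggggggggRRRRRRRRRRRRRRRRRRRRRRgg
330 .......ggggggggggRRRRRRRRRRRRRRRRRRRRggg
331 .......gggggggggggRRRRRRRRRRRRRRRRRRggg.
[-0.5 23.4  0.1]
```

The keeper has shut against the nose and the hook is empty. Moving to look at the rig.

Emit:
step_arm(
  deltas=[1,0,5,0,0,1,0,10,0,0,1,-0.5,14.5,0,0,1,-0.5,19,0,0,1,-0.5,23,0,0,1,-0.5,23,0,0,1,-0.5,23,0,0,1,-0.5,23,0,0],
)

```text
t: 16.85
tcp_pos: [0.4854, -0.2301, 0.2207]
orientation: [[0.978, -0.21, -0.0], [-0.21, -0.978, 0.0], [-0.0, -0.0, -1.0]]
contact_force: [-1.1, 0.0, -0.6]
finger_gap: 0.0081
grasp_force: 30.0
```

Run:
```python
from st import *
cam("wrist","w16.png");stat()
RG=np.array([.5341,-.2212,-.2103]);C=load("w16.png")
for k,l in(("gpiv",(.022,.028)),("gtip",(.022,-.016)),("nose",(.022,-.028)),("bow",(0,-.05)),("spine",(-.022,-.028)),("spineT",(-.022,.04))): print(k,proj(C,[*w(RG,l),.088]).round(1))
im=cv2.imread("pics/w16.png");h=cv2.cvtColor(im,cv2.COLOR_BGR2HSV)
for r in range(50,222,2): print(r,"".join("Y" if 12<H<34 and S>120 else "b" if V<60 else "." if 70<H<95 and S>35 else "w" if V>150 else "g" for H,S,V in h[r,120:340:2].astype(int)))
```

```text
16.9 [ 0.4855 -0.2301  0.2208] -0.211 0.008002060956705444 [-0.4  0.1 -0.9]
gpiv [207.2 104.3]
gtip [253.5 104.2]
nose [266.2 104.2]
bow [288.8 127.6]
spine [265.9 150.3]
spineT [196.8 150.4]
50 ..............................................................................................................
52 ..............................................................................................................
54 ..............................................................................................................
56 ..............................................................................................................
58 ..............................................................................................................
60 ..............................................................................................................
62 ..............................................................................................................
64 ...........................................................................................................
[... 8256 characters left out ...]
..........
210 ................................................................gYYYYYYYYg....................................
212 ................................................................gYYYYYYYY.....................................
214 ................................................................gYYYYYYYY.....................................
216 ................................................................wYYYYYYYY.....................................
218 ................................................................wYYYYYYYg.....................................
220 ................................................................gYYYYYYYg.....................................
```

The rig prediction matches the image: gate end at (253,105), bow centre at column 289, rows 98–156. Planning the entry.

Run:
```python
from plan import *
RG=np.array([.5341,-.2212,-.2103])
print([float(v) for v in rows(np.array([.4855,-.2301]),-.2103,[(40,-6,0)],RG)[0]])
p=w(RG,(.0575,-.006))+.0009*np.array([np.cos(RG[2]),np.sin(RG[2])]);print(p)
```

```text
[10.41, -1.28, -0.0]
[ 0.58996083 -0.239259  ]
```

Emit:
step_arm(
  deltas=[1,5,-1.3,0,0,1,10.4,-1.3,0,0,1,10.4,-1.3,3,0,1,10.4,-1.3,7,0,1,10.4,-1.3,11,0,1,10.4,-1.3,14,0,1,10.4,-1.3,14.5,0,1,10.4,-1.3,14.5,0,1,10.4,-1.3,14.5,0],
)

```text
t: 17.8
tcp_pos: [0.5908, -0.2407, 0.0777]
orientation: [[0.978, -0.211, 0.002], [-0.211, -0.978, -0.001], [0.003, 0.001, -1.0]]
contact_force: [-0.4, 0.1, 0.0]
finger_gap: 0.0086
grasp_force: 30.0
```

Run:
```python
from st import *
cam("scene","s17.png");cam("side","d17.png");cam("wrist","w17.png");stat()
RG=np.array([.5341,-.2212,-.2103])
s=observe();p=np.array(s["tcp_pos"]);u=np.array([np.cos(RG[2]),np.sin(RG[2])])
m=p[:2]-.0009*u
for n in("s17.png","d17.png"):
    C=load(n);print(n,"linkbot",proj(C,[*m,.072-.040]).round(1),"A,B",[proj(C,[*(m+k*.0175*u),.072]).round(1).tolist() for k in(-1,1)],"gtip",proj(C,[*w(RG,(.022,-.016)),.085]).round(1),"gp",proj(C,[*w(RG,(.022,.028)),.085]).round(1))
C=load("s17.png");c=proj(C,[*m,.06]).astype(int);show("s17.png",c[1]-22,c[1]+22,c[0]-30,c[0]+35,(1,1))
C=load("d17.png");c=proj(C,[*m,.06]).astype(int);show("d17.png",c[1]-22,c[1]+24,c[0]-25,c[0]+50,(1,1))
```

```text
17.95 [ 0.5904 -0.241   0.0775] -0.213 0.007903995757736792 [ 0.3 -0.7 -1.5]
s17.png linkbot [235.  159.9] A,B [[239.5, 149.3], [229.3, 152.6]] gtip [243.7 142.9] gp [249.3 151.5]
d17.png linkbot [288.3 173. ] A,B [[294.6, 163.5], [283.8, 159.2]] gtip [302.5 160.5] gp [294.1 168.2]
131 ..gggg..................ggbbbbbgbbbgbbbbbbbbbbbbgggg.............
132 .gggg....................gbbbbbbbbbbbbbbbbbbgggggggg.............
133 ggg......................ggbbbbbbbbbbbbbbggggggggbgg.............
134 gg.......................gggbbbbbbbbbbggggggggggbggg.............
135 .........................ggbgbbbbbbggggggggggggggggg.............
136 .........................ggbggggggggggggggggggggggggg............
137 .........................ggbgggggggggggggggggggggggggg...........
138 .........................ggbggggggggggggggggggg...gggg...........
139 .........................ggbgggbgggggggggggg.......gggg..........
140 ..........................gbggggggggggggg..........ggggg.........
141 ..........................gbggggggggggggg...........gggg.........
142 ..........................ggggggggggg.ggg..
[... 5242 characters left out ...]
ggggggggggggggggggggggggggggg...............................
180 ggggggggggggggggggggggggggggggggggggggggg..................................
181 gggggggggggggggggggggggggggggggggggggggg...................................
182 gggggggggggggggggggggggggggggggggggggggg...................................
183 ggggggggggggggggggggggggggggggggggggggg....................................
184 gggggggggggggggggggggggggggggggggggggggg...................................
185 gggggggggggggggggggggggggggggggggggggggg...................................
186 ggggggggggggggggggggggggggggggggggggggg....................................
187 ggggggggggggggggggggggggggggggggggggggg....................................
```

Projected and seen link and gate agree with the same small bias, so they are consistent relative to each other. Pushing in through the gate.

Emit:
step_arm(
  deltas=[1,-0.5,-0.25,0.15,0,1,-1.05,-0.25,0.15,0,1,-1.5,-0.2,0.15,0,1,-1.9,-0.1,0.15,0,1,-2.3,0,0.15,0,1,-2.7,0.15,0.15,0,1,-3.1,0.35,0.15,0,1,-3.4,0.55,0.15,0,1,-3.4,0.55,0.15,0],
)

```text
t: 18.85
tcp_pos: [0.5546, -0.2393, 0.0742]
orientation: [[0.977, -0.212, -0.001], [-0.212, -0.977, -0.0], [-0.001, 0.0, -1.0]]
contact_force: [-0.5, -1.8, -0.9]
finger_gap: 0.0078
grasp_force: 30.0
```

```bash
cat >> st.py <<'E'
RG=np.array([.5341,-.2212,-.2103])
def loc():
    s=observe();p=np.array(s["tcp_pos"]);u=np.array([np.cos(RG[2]),np.sin(RG[2])]);v=np.array([-u[1],u[0]])
    m=p[:2]-.0009*u-RG[:2];print("mid local mm",(m@u*1e3).round(1),(m@v*1e3).round(1),"A x",(m@u*1e3-17.5).round(1))
E
python3 - <<'E'
from st import *
cam("wrist","w18.png");cam("side","d18.png");cam("scene","s18.png");stat();loc()
C=load("w18.png")
for k,l in(("gpiv",(.022,.028)),("gtip shut",(.022,-.016)),("nose",(.022,-.028)),("gtip32",(-.0013,-.0093))): print(k,proj(C,[*w(RG,l),.088]).round(1))
im=cv2.imread("pics/w18.png");h=cv2.cvtColor(im,cv2.COLOR_BGR2HSV)
for r in range(170,262,3): print(r,"".join("Y" if 12<H<34 and S>120 else "b" if V<60 else "." if 70<H<95 and S>35 else "w" if V>150 else "g" for H,S,V in h[r,150:340:2].astype(int)))
for n in("s18.png","d18.png"):
    C=load(n);c=proj(C,[*w(RG,(.022,-.01)),.07]).astype(int);print(n,"gpiv",proj(C,[*w(RG,(.022,.028)),.085])-c+[28,20],"gt",proj(C,[*w(RG,(.022,-.016)),.085])-c+[28,20]);show(n,c[1]-20,c[1]+22,c[0]-28,c[0]+28,(1,1))
E
```

```text
19.0 [ 0.5551 -0.2392  0.0742] -0.213 0.00782692573691721 [ 0.1 -3.2 -0.7]
mid local mm 23.4 -13.2 A x 5.9
gpiv [185.3 230.6]
gtip shut [261.3 230.3]
nose [282.  230.3]
gtip32 [250.1 266.9]
170 ggggbbbbbbbb...................................................................................
173 gggbbbbbbbbb...................................................................................
176 ggbbbbbbbbbb...................................................................................
179 ggbbbbbbbbbb.........................................gg........................................
182 gggbbbbbbbbb.......................................gYYYYgg.....................................
185 gggbbbbbbbbb.......................................YYYYYYg.....................................
188 gggbbbbbbbbb......................................gYYYYYYg.....................................
191 gggbbbbbbbbbb.....................................gYYYYYYg.....................................
194 ggggbbbbbbbbb.....................................gYYYYYYg.....................................
197 bbgbbb
[... 6749 characters left out ...]
gggggggggggg.................
177 .......ggggggggggggggggggggggggggggggg..................
178 gg....ggggggggggggggggggggggggggggggg...................
179 gggggggggggggggggggggggggggggggggggg....................
180 gggggggggggggggggggggggggggggggg........................
181 ggggggggggggggggggggggggggggggg.........................
182 ggggggggggggggggggggggggggggggg.........................
183 ggggggggggggggggggggggggggggggg.........................
184 ggggggggggggggggggggggggggggggg.........................
185 gggggggggggggggggggggggggggggg..........................
186 gggggggggggggggggggggggggggggg..........................
187 gggggggggggggggggggggggggggggg..........................
```

The gate is swung inward, running from about (198,235) down to the leg, and the inner leg is at local (5.9,-13.2). Now down into the bow.

Emit:
step_arm(
  deltas=[1,-0.25,0.3,0,0,1,-0.35,0.6,0,0,1,-0.4,0.9,0,0,1,-0.4,1.2,0,0,1,-0.3,1.6,0,0,1,-0.15,1.8,0,0,1,-0.15,1.8,0,0,1,-0.15,1.8,0,0],
)

```text
t: 19.8
tcp_pos: [0.55, -0.2561, 0.0742]
orientation: [[0.977, -0.212, -0.0], [-0.212, -0.977, 0.0], [-0.0, -0.0, -1.0]]
contact_force: [-0.7, -0.1, -1.1]
finger_gap: 0.0077
grasp_force: 30.0
```

Run:
```python
from st import *
cam("wrist","w19.png");cam("scene","s19.png");cam("side","d19.png");stat();loc()
C=load("w19.png")
for k,l in(("gpiv",(.022,.028)),("gtip shut",(.022,-.016)),("nose",(.022,-.028))): print(k,proj(C,[*w(RG,l),.088]).round(1))
im=cv2.imread("pics/w19.png");h=cv2.cvtColor(im,cv2.COLOR_BGR2HSV)
for r in range(212,262,3): print(r,"".join("Y" if 12<H<34 and S>120 else "b" if V<60 else "." if 70<H<95 and S>35 else "w" if V>150 else "g" for H,S,V in h[r,110:300:2].astype(int)))
for n in("s19.png","d19.png"):
    C=load(n);c=proj(C,[*w(RG,(.022,-.01)),.07]).astype(int);print(n,"gpiv",proj(C,[*w(RG,(.022,.028)),.085])-c+[28,20],"gt",proj(C,[*w(RG,(.022,-.016)),.085])-c+[28,20]);show(n,c[1]-12,c[1]+14,c[0]-28,c[0]+28,(1,1))
```

```text
19.95 [ 0.5499 -0.256   0.0742] -0.213 0.008491858141624866 [-1.   0.1 -0.4]
mid local mm 21.8 -30.7 A x 4.3
gpiv [155.2 229. ]
gtip shut [231.2 228.8]
nose [252.  228.8]
212 bbbbbbbbbbbbbbbggggggbb..............................................gYYYYYYYY.................
215 bbbbbbbbbbbbbbbbbbbgggggggggg........................................gYYYYYYYY.................
218 bbbbbbbbbbbbggggggggggggggggggg..ggg.g..g.g....g..g.g............gggggYYYYYYYYg................
221 bbbbbbbbbbggggggggggggggggggYYYYYYYYYYYYYYYYYYYYYYYYYYYYYYYgg..gggggggYYYYYYYYgggg.............
224 bbbbbbbbgggggggggggggggggwggYYYYYYYYYYYYYYYYYYYYYYYYYYYYYYYYgggggggggYYYYYYYYYgggggggg.........
227 bbbbbbbggggggggggggggggggwwgYYYYYYYYYYYYYYYYYYYYYYYYYYYYYgggggggggggbYYYYYYYYYbgggggggggggg....
230 bbbbbgggggggggggggggggggwwwwgYYYYYYYYYYYYYYYYYYYYYYYYYYgggggggggggggbYYYYYYYYYbggggggggggggg...
233 bbbbggggggggggggggggggggwwwwgYYYYYYYYYYYYYYYYYYYYYYYYYggggggggggggggbYYYYYYYYYbgggggggggggggg..
236 bbbggggggggggggggggggggggwwgggg......................gggggggggggggggbYYYYYYYYYbggggggggggggggg.
239 bbggggggggggggggggggggggg
[... 3378 characters left out ...]
gYgg......ggYgggggggg........
169 ....................ggggggggYYgg.....ggYggggggg.........
170 ...................gggggg..ggYYgg....gggggggg...........
171 ...................gggggg...gYYYgg..gggggggg............
172 .............gg....ggggg....ggYYYgggggggggg.............
173 ...........gggggg...ggggg....ggYYYgggggggg..............
174 ..........gggggggggggggggg....ggggggggggg...............
175 .........ggggggggggggggggggggggggggggggg................
176 ........gggggggggggggggggggggggggggggggg................
177 .......ggggggggggggggggggggggggggggggg..................
178 gg....gggggggggggggggggggggggggggggggg..................
179 ggggggggggggggggggggggggggggggggggg.....................
```

The gate is shut again, level across rows 221–233, and the link is around the nose at local (21.8,-30.7). Lowering until it rests.

Emit:
step_arm(
  deltas=[1,0,0,0.4,0,1,0,0,0.8,0,1,0,0,0.9,0,1,0,0,1.0,0,1,0,0,1.0,0,1,0,0,1.0,0],
)

```text
t: 20.55
tcp_pos: [0.55, -0.2562, 0.0643]
orientation: [[0.977, -0.212, 0.0], [-0.212, -0.977, -0.0], [0.0, 0.0, -1.0]]
contact_force: [-0.6, 0.6, -1.3]
finger_gap: 0.0078
grasp_force: 30.0
```

Emit:
step_arm(
  deltas=[1,0,0,0.05,0,1,0,0,0.1,0,1,0,0,0.1,0,1,0,0,0.1,0],
)

```text
t: 20.95
tcp_pos: [0.5499, -0.2562, 0.0633]
orientation: [[0.977, -0.212, 0.0], [-0.212, -0.977, -0.0], [0.0, 0.0, -1.0]]
contact_force: [-0.2, 0.2, -1.2]
finger_gap: 0.0079
grasp_force: 30.0
```

Emit:
step_arm(
  deltas=[1,0,0,0.05,0,1,0,0,0.1,0,1,0,0,0.1,0,1,0,0,0.15,0,1,0,0,0.15,0],
)

```text
t: 21.45
tcp_pos: [0.5501, -0.2563, 0.0623]
orientation: [[0.977, -0.212, 0.0], [-0.212, -0.977, -0.0], [0.0, 0.0, -1.0]]
contact_force: [-1.4, 0.4, 6.7]
finger_gap: 0.0084
grasp_force: 30.0
```

It has made contact at +6.7 N, so it rests on the bar. I'll ease off and open gently.

Emit:
step_arm(
  deltas=[1,0,0,-0.08,0,0.7,0,0,-0.08,0,0.6,0,0,-0.08,0,0.5,0,0,-0.08,0,0.4,0,0,-0.08,0,0.4,0,0,-0.08,0,0.4,0,0,-0.5,0,0.4,0,0,-1.5,0,0.4,0,0,-4,0,0.4,0,0,-8,0],
)

```text
t: 22.45
tcp_pos: [0.5489, -0.2556, 0.1416]
orientation: [[0.977, -0.212, -0.003], [-0.212, -0.977, 0.002], [-0.003, -0.001, -1.0]]
contact_force: [0.6, -1.0, -0.7]
finger_gap: 0.0279
grasp_force: 0.0
```

Emit:
step_arm(
  deltas=[0.4,-3,0,-4,0,0.4,-7,0,-7,0,0.4,-7,0,-7,0,0.4,-7,0,-7,0,0.4,-7,0,-7,0,0.4,-7,0,-7,0],
)

```text
t: 23.05
tcp_pos: [0.4817, -0.2413, 0.2106]
orientation: [[0.977, -0.211, -0.002], [-0.211, -0.977, 0.001], [-0.002, -0.001, -1.0]]
contact_force: [-1.0, 0.6, 0.5]
finger_gap: 0.0281
grasp_force: 0.0
```

Run:
```python
from st import *
from ring import fitring
for c,n in(("wrist","w20.png"),("scene","s20.png"),("side","d20.png")): cam(c,n)
stat()
q=[*w(RG,(.022,-.030)),.0595,-.21];V=[]
for n in("w20.png","s20.png","d20.png"):
    C=load(n);c=proj(C,q[:3]).astype(int);h=(20,30) if n[0]!="w" else (30,45);V.append((n,(c[0]-h[0],c[0]+h[0],c[1]-h[1],c[1]+h[1])));print(n,c)
for n,b in V: show(n,b[2],b[3],b[0],b[1],(2,1) if n[0]=="w" else (1,1))
C=load("w20.png");print([proj(C,[*w(RG,l),.085]).round(1).tolist() for l in((.022,.028),(.022,-.016))])
```

```text
23.2 [ 0.4817 -0.2412  0.2108] -0.213 0.02792661257764603 [ 0.4  0.2 -0. ]
w20.png [255 102]
s20.png [242 146]
d20.png [304 165]
57 ............................................................
59 ............................................................
61 ............................................................
63 ............................................................
65 ............................................................
67 ............................................................
69 ............................................................
71 ............................................................
73 ............................................................
75 ............................................................
77 ............................................................
79 ............................gggggggg........................
81 ...........................ggYYYYYYgg.......................
83 ..........................ggYYYYYYYYg.......................
85 ..........................ggYYYYYYYYgg......................
87 ........
[... 6664 characters left out ...]
gggggggggggggggg.....................
181 ggggbgggggggggggggg.....................
182 ggggggggggggggggggg.....................
183 gggggggggggggggggg......................
184 gggggggggggggggggg......................
185 gggggggggggggggggg......................
186 gggggggggggggggggg......................
187 gggggggggggggggggg......................
188 ggggggggggggggggg.......................
189 gggggggggggggggg........................
190 ggggggggggggggg.........................
191 gggggggggggggg..........................
192 ggggggggggggg...........................
193 gggggggggggg............................
194 ggggggggggg.............................
[[193.5, 102.8], [240.9, 102.7]]
```

The link hangs on the nose at wrist (257,103), and the gate is shut. I'll wait a second for any swing to die out, check, and hand in.

Emit:
step_arm(
  deltas=[0.4,0,0,0,0,0.4,0,0,0,0,0.4,0,0,0,0,0.4,0,0,0,0,0.4,0,0,0,0,0.4,0,0,0,0,0.4,0,0,0,0,0.4,0,0,0,0,0.4,0,0,0,0,0.4,0,0,0,0],
)

```text
t: 24.2
tcp_pos: [0.4815, -0.2413, 0.2117]
orientation: [[0.977, -0.212, -0.0], [-0.212, -0.977, 0.0], [-0.0, -0.0, -1.0]]
contact_force: [0.4, 1.0, -0.5]
finger_gap: 0.0277
grasp_force: 0.0
```

Run:
```python
from st import *
def blob(n):
    im,*C=cam("wrist",n);h=cv2.cvtColor(im,cv2.COLOR_BGR2HSV)[60:140,246:268];m=cv2.inRange(h,(12,120,50),(34,255,255));y,x=np.nonzero(m);return x.mean()+246,y.mean()+60,x.size
print(blob("w21.png"),blob("w22.png"),blob("w23.png"));stat()
a=cv2.imread("pics/s20.png").astype(int);b,*_=cam("scene","s24.png");print("scene change px",(abs(a-b).sum(2)[100:200,200:300]>40).sum())
s0=cv2.imread("pics/scene.png").astype(int)
for k,(x0,x1,y0,y1) in dict(meter=(200,265,205,272),bread=(262,325,268,332),box=(168,210,168,210),driver=(192,236,112,145)).items(): print(k,(abs(s0-b)[y0:y1,x0:x1].sum(2)>60).sum())
```

```text
(np.float64(256.38303341902315), np.float64(102.3547557840617), 389) (np.float64(256.3871794871795), np.float64(102.29743589743589), 390) (np.float64(256.39897698209717), np.float64(102.32992327365729), 391)
24.35 [ 0.4815 -0.2414  0.2118] -0.213 0.0277468381270841 [ 0.6 -0.7  0.2]
scene change px 15
meter 0
bread 0
box 0
driver 0
```

```bash
python3 -c "
from workcell import order
print(order.sign_off())"
```

```text
the job is handed in; nothing more can be done
None
```

The yellow link came off the red hook past its sprung keeper, which shut behind it, and now hangs at rest on the snap hook's nose with the gate shut; the multimeter, breadboard, box and screwdriver did not move, and I handed the job in at about 24 s of the 61 s allowed.

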